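# Empty the drop-bottom bin of bar blanks into the catch tray

## Robot

A 6-joint arm with a two-finger parallel gripper is mounted at the origin on a cart in front of the work surface, level with it; the furniture and walls round the work are solid. World frame = base frame: x ahead of the robot, y to its left, z up, the work surface at z = 0. Lengths are in m, angles in rad, forces in N, time in s.
With the tool pointing down it reaches from about 0.375 to 0.9 m from the base axis. Payload 3.1 kg.
Tool frame: the origin (TCP) lies at the centre of the arm's flange, where the gripper is bolted on; the fingertips stand tip_reach ahead of it and the grasp point (between the pads) lies 164 mm ahead of it (tip_reach is the distance from the TCP to the fingertips, in m); z points along the fingers, y is the direction in which the jaws open and shut (so a half turn about z gives the same grasp; the last joint's range is limited). The gripper opens to 87 mm and grips with 3 to 60 N. Pads are 19 mm wide; open, the fingers measure 117 mm over their backs; the gripper's body (75 mm by 190 mm) begins 51 mm behind the grasp point.
Start: joints at [1.153, 0.527, 1.433, -0, 1.181, -0.178], TCP at [0.148, 0.607, 0.405] pointing down, gripper open.
Joint ranges: [-3.08, 3.08], [-0.75, 2.2], [0.22, 2.44], [-1.43, 4.57], [0, 2.65], [-2.85, 2.85]. Speed limits (rad/s): [2.79, 2.79, 3.14, 3.14, 3.14, 3.14].

## Interface

Orientations are given as a unit quaternion [x, y, z, w].
In Python, from rig import get_obs, camera, hand_in, tip_reach gives the robot as it stands. The module is installed in compiled form; this text tells all that it offers.
- The arm moves only by the tool servo_tool, never from a script. Its argument "steps" is one flat list of numbers, 5 for each row, row after row: the finger opening in m, from 0 to 0.087, then the shift along the tool's x, y, z in m, then the turn about the tool's z in rad. A call has 1 to 12 rows; each row is the pose to reach, as a shift and turn from the pose commanded when the call began, along the tool's axes at that moment; what a row does not reach only later rows make up. A row lasts 1/8 s, in which the tool goes at most 62.5 mm and 10.7 degrees, less where a joint would pass 70% of its speed; a pose out of reach is approached as far as the arm can. A call with a gripper value outside its range is refused whole. The fingers move at their own pace and stop on an object; "force" is the grip in N (left out, the last holds). Time passes only in rows, so rows that repeat a pose let the fingers close. It gives the time, the measured TCP pose, the force and the opening at its end, in the units of the state.
- get_obs(): the state, without advancing time (a new reading comes with each control period).
- camera(name): name is "scene" or "side" or "wrist"; returns a dict with "pixels" (384x512x3 uint8, blue, green, red), "vertical_fov" (degrees; the focal length in pixels is half the picture's height over the tangent of half this angle, whatever the lens; pixels are square), "cx", "cy" (the principal point, pixels), "T" (4x4, takes a point from camera to world coordinates). Camera axes: x right, y up, looking along -z (the intrinsics and any distortion apply to the point x, -y, -z); pixel columns grow to the right and rows downward; lengths in m; the calibration is good to about 2 mm. A picture is of the moment at which its call begins. There is no depth.
- hand_in(): hands the job in, once; it reports no verdict.
The state is a dict: "time": time; "q": joint angles; "joint_velocities": joint speeds; "joint_torque": joint torques, N m; "position": TCP position; "tool_rot": TCP orientation; "ft_force": force on the tool from outside, world axes, zero at the start; "moment": the same for the moment, N m; "grip_width": finger opening in m.
Only numpy, scipy, OpenCV 4.12 (cv2) and the standard library are available. Lean on these libraries where they do the work, as an engineer would, in place of code of your own. Each camera call takes 0.05 s, during which the arm holds its last target.

## Task

Slide the empty catch tray in between the legs of the drop-bottom bin, square and right up to the end stop, then draw the bin's latch towards the front so that the floor swings down and the three bar blanks drop into the tray. Finally draw the tray with all three blanks out to the open side again, completely clear of the bin's stand, and leave it standing flat on the bench. Do not disturb the tools and boxes lying about.

Things in the scene. Friction and masses are not known exactly. Their poses are not given: they have to be found in the camera images.
- bin: Drop-bottom bin: open-topped sheet-metal bin, 100 x 108 mm, walls from 138 to 203 mm height, floor 140 mm above the bench, on a fixed four-legged stand. Origin on the bench under its middle, z up. Front (-x, robot's side) carries the latch; the tray enters from its open -y side. Legs are 14 mm square at x = +-79, y = +-60 mm.
- tray_mouth (a point): Point on the bench at the mouth of the stand's channel for the tray, 80 mm from the bin's origin along its -y; axes as the bin's. From here the channel runs along the bin's +y, 144 mm wide between legs and 14 mm high runners, 122 mm headroom, to the end stop (19 mm high, inner face 73 mm beyond the bin's origin).
- drop_floor (a joint): The bin's floor, a flap hinged along its far (+x) lower edge: 0 closed, grows to 1.38 rad as its front edge drops under gravity. It is held shut by the latch only; when open its edge hangs 52 mm above the bench.
- latch (a joint): Draw bolt under the front edge of the floor: 0 home, grows as it slides out along the bin's -x (towards the front), at most 34 mm (stop). The floor is freed at about 20 mm. It takes about 3 to 5 N and stays where it is left.
- latch_grip (a point): Middle of the latch's upright wooden grip, 24 mm (bin x) x 14 mm (bin y) x 34 mm high, free-standing in front of the bin, its top 220 mm above the bench. With the latch home this point is 97 mm from the bin's origin along its -x and 207 mm above the bench. Axes as the bin's. Can be pinched from above across y.
- tray: Steel catch tray, 128 mm (x) x 140 mm (y), 36 mm high, walls 4 mm, loose, about 0.45 kg. Origin at the underside of the middle of the box, z up. From its -y wall a flat tongue (40 mm wide, 5 mm thick) runs to y = -177 mm and carries a wooden grip. Home, it has the bin's own position and yaw (within 3 mm), its grip standing out on the bin's -y side.
- tray_grip (a point): Point to hold on the tray's upright wooden grip, a block 14 mm (tray x) x 48 mm (tray y), from 5 to 47 mm above the tray's underside; this point is 150 mm from the tray's origin along its -y and 32 mm up. Axes as the tray's.
- bar1: Bar blank of cast brass, 24 x 70 x 14 mm, about 0.14 kg, lying in the bin at the start, long side along y; origin at the middle of its underside.
- bar2: Bar blank of cast brass, 24 x 70 x 14 mm, about 0.14 kg, lying in the bin at the start, long side along y; origin at the middle of its underside.
- bar3: Bar blank of cast brass, 24 x 70 x 14 mm, about 0.14 kg, lying in the bin at the start, long side along y; origin at the middle of its underside.
- chasing_hammer: Chasing hammer with wooden handle, 54 x 219 x 27 mm; loose, to be left where it lies. Origin at the middle of its underside.
- pliers_parallel: Parallel pliers of bare steel, 44 x 100 x 12 mm; loose, to be left where it lies. Origin at the middle of its underside.
- tin_rear_dark: Dark tin box, 58 x 87 x 30 mm; loose, to be left where it lies. Origin at the middle of its underside.
- punch_cup: Copper-coloured cup full of punches, 55 x 55 x 94 mm; loose, to be left where it lies. Origin at the middle of its underside.

How it is judged:
On the way, in this order (a step that is already met when the one before it is completed fails the run):
1. the empty tray stands flat between the legs, square and up to the end stop, with the floor still shut (x of tray in the frame of bin between -0.016 and 0.016 m and y of tray in the frame of bin between -0.02 and 0.012 m and angle between the x axis of tray and the x axis of bin, either way round below 0.14 rad and height (world z) of tray below 0.008 m and angle between tray's own z axis and vertical below 0.1 rad and value of joint drop_floor below 0.05 rad and value of joint latch below 0.012 m), for 0.2 s.
2. the latch is drawn, the floor has swung down and all three blanks lie in the tray under the bin (x of tray in the frame of bin between -0.016 and 0.016 m and y of tray in the frame of bin between -0.02 and 0.012 m and angle between the x axis of tray and the x axis of bin, either way round below 0.14 rad and height (world z) of tray below 0.008 m and angle between tray's own z axis and vertical below 0.1 rad and value of joint latch above 0.015 m and value of joint drop_floor above 1 rad and x of bar1 in the frame of tray between -0.06 and 0.06 m and y of bar1 in the frame of tray between -0.066 and 0.066 m and z of bar1 in the frame of tray between -0.005 and 0.045 m and x of bar2 in the frame of tray between -0.06 and 0.06 m and y of bar2 in the frame of tray between -0.066 and 0.066 m and z of bar2 in the frame of tray between -0.005 and 0.045 m and x of bar3 in the frame of tray between -0.06 and 0.06 m and y of bar3 in the frame of tray between -0.066 and 0.066 m and z of bar3 in the frame of tray between -0.005 and 0.045 m), for 0.2 s.
At the end, for the whole second after the job is handed in: The tray stands flat on the bench (underside within 6 mm of the top, tilt under 0.06 rad), at rest, out on the open (-y) side with its middle at least 150 mm from the bin's middle along the bin's y, so that it is clear of the stand; all three blanks lie at rest inside it (y of tray in the frame of bin below -0.15 m and height (world z) of tray between -0.006 and 0.006 m and angle between tray's own z axis and vertical below 0.06 rad and linear speed of tray below 0.02 m/s and linear speed of each of bar1, bar2, bar3 below 0.03 m/s and x of bar1 in the frame of tray between -0.06 and 0.06 m and y of bar1 in the frame of tray between -0.066 and 0.066 m and z of bar1 in the frame of tray between -0.005 and 0.045 m and x of bar2 in the frame of tray between -0.06 and 0.06 m and y of bar2 in the frame of tray between -0.066 and 0.066 m and z of bar2 in the frame of tray between -0.005 and 0.045 m and x of bar3 in the frame of tray between -0.06 and 0.06 m and y of bar3 in the frame of tray between -0.066 and 0.066 m and z of bar3 in the frame of tray between -0.005 and 0.045 m); the robot touches nothing.
It fails at once if the floor opens with blanks still in the bin while the tray is not home under it (within 16 mm sideways, 20 mm of the stop, square) (value of joint drop_floor above 0.15 rad and height (world z) of any of bar1, bar2, bar3 above 0.1 m and not (x of tray in the frame of bin between -0.016 and 0.016 m and y of tray in the frame of bin between -0.02 and 0.012 m and angle between the x axis of tray and the x axis of bin, either way round below 0.14 rad and height (world z) of tray below 0.008 m and angle between tray's own z axis and vertical below 0.1 rad)).
It fails at once if the hammer, the pliers, the dark tin or the punch cup is moved more than 40 mm (distance of any of chasing_hammer, pliers_parallel, tin_rear_dark, punch_cup from where it was at the start of the episode above 0.04 m).
It also fails if it takes over 70 s, if anything falls off the work surface, if the arm or the gripper's body presses on something with over 40 N, if the wrist force passes 120 N, or if a joint passes its speed limit or range.

## Working session

There is one attempt and no reset: what is moved stays moved. The work goes in short steps, Python scripts to look and compute and a tool call to move; the robot and the scene stay as the last step left them, time stands still between calls to the robot, and variables do not carry over. Pictures are saved under pics/ and viewed, and the job is handed in when it is done.

Besides the shell and the picture viewer there is one more tool, called after ">>>" by a JSON object that holds its "name" and its "arguments", one argument or row to a line. servo_tool: Moves the arm, as the interface text tells. Its arguments: {"type":"object","properties":{"steps":{"type":"array"},"force":{"type":"number"}},"required":["steps"]}

```bash
mkdir -p pics; cat > h.py <<'E'
import numpy as np, cv2
from rig import get_obs, camera, tip_reach
def snap(n,f):
    c=camera(n); cv2.imwrite('pics/'+f,c['pixels']); np.save('pics/'+f[:-4]+'.npy',c,allow_pickle=True); return c
def K(c):
    f=384/2/np.tan(np.radians(c['vertical_fov'])/2); return f,c['cx'],c['cy']
def ray(c,u,v):
    f,cx,cy=K(c); T=np.array(c['T']); d=T[:3,:3]@np.array([(u-cx)/f,-(v-cy)/f,-1]); return T[:3,3],d
def onz(c,u,v,z):
    o,d=ray(c,u,v); return o+d*(z-o[2])/d[2]
def proj(c,p):
    f,cx,cy=K(c); T=np.array(c['T']); q=T[:3,:3].T@(np.array(p)-T[:3,3]); return cx+f*q[0]/-q[2], cy-f*q[1]/-q[2]
def load(f): return np.load('pics/'+f,allow_pickle=True).item()
E
python3 - <<'E'
from h import *
print(get_obs(), tip_reach)
for n in ['scene','side','wrist']:
    c=snap(n,n+'0.png'); print(n,{k:v for k,v in c.items() if k!='pixels'})
E
```

```text
{'time': 0.0, 'q': array([ 1.15248593e+00,  5.28466043e-01,  1.43389679e+00, -1.36633990e-05,
        1.18137898e+00, -1.78496670e-01]), 'joint_velocities': array([ 0.0010586 ,  0.0005503 , -0.00018205,  0.00025674,  0.00059004,
        0.00021343]), 'joint_torque': array([-1.32773428e-03, -4.40037596e+01, -1.76593351e+01,  6.32504141e-02,
        5.83363348e-02, -1.78885612e-04]), 'position': array([0.1482814 , 0.60680485, 0.40377303]), 'tool_rot': array([ 1.19617089e-01,  9.92819519e-01, -1.02895100e-03, -3.09883342e-04]), 'ft_force': array([ 0.17371799, -0.51273082,  0.31757893]), 'moment': array([-0.00098844, -0.03430352, -0.04831701]), 'grip_width': 0.08712065872658126} 0.1822
scene {'vertical_fov': 53.452049856400784, 'cx': 255.11929417444006, 'cy': 190.95788364459048, 'T': array([[-0.87886566,  0.31382887, -0.35931407,  0.22436701],
       [-0.47678789, -0.60366747,  0.6389514 ,  0.46964956],
       [-0.01638482,  0.73286904,  0.68017241,  0.77255494],
       [ 0.        ,  0.        ,  0.        ,  1.        ]])}
side {'vertical_fov': 43.81610416405806, 'cx': 262.3129845514371, 'cy': 185.99538439960614, 'T': array([[-9.56268554e-01,  1.33187660e-01, -2.60406414e-01,
         2.75060597e-01],
       [-2.92490077e-01, -4.35177230e-01,  8.51510618e-01,
         8.48029104e-01],
       [ 8.77646181e-05,  8.90439120e-01,  4.55102369e-01,
         6.42791966e-01],
       [ 0.00000000e+00,  0.00000000e+00,  0.00000000e+00,
         1.00000000e+00]])}
wrist {'vertical_fov': 60.49800504804511, 'cx': 255.42810307205323, 'cy': 192.25104973166108, 'T': array([[ 0.23733643, -0.93547204, -0.26184629,  0.07654691],
       [ 0.97142431,  0.22785888,  0.06644649,  0.62503338],
       [-0.00249483, -0.27013403,  0.9628195 ,  0.38289298],
       [ 0.        ,  0.        ,  0.        ,  1.        ]])}
```

View pics/scene0.png

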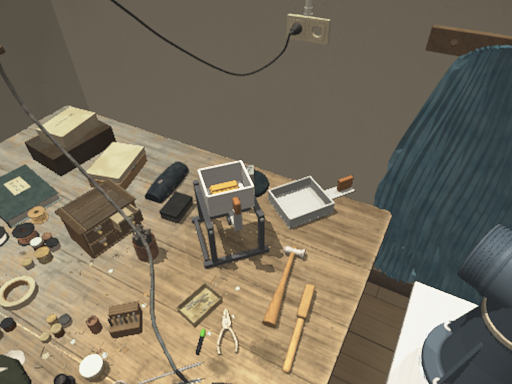

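View pics/side0.png

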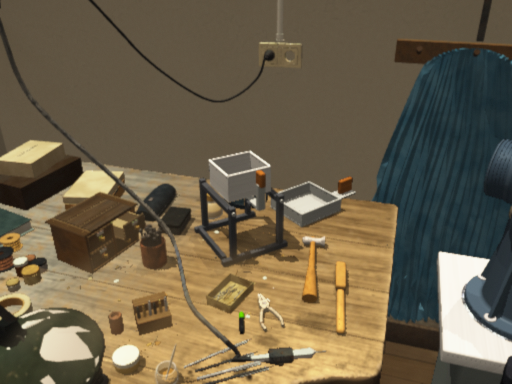

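View pics/wrist0.png

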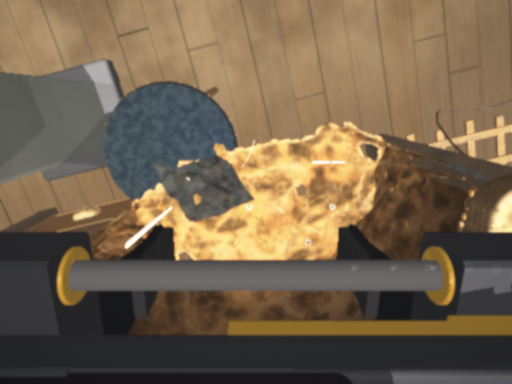

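```bash
python3 - <<'E'
from h import *
for n in ['scene','side']:
    c=load(n+'0.npy')
    r=c['pixels'][140:290,170:400] if n=='scene' else c['pixels'][140:270,180:380]
    r=cv2.resize(r,None,fx=3.4,fy=3.4,interpolation=cv2.INTER_CUBIC); 
    cv2.imwrite(f'pics/{n}0z.png',r)
c=load('scene0.npy')
for u,v,z in [(271,185,.036),(303,225,.036),(335,206,.036),(303,178,.036),(345,182,.047),(237,200,.22),(203,262,0),(267,255,0),(390,212,0),(278,252,0)]: print(u,v,onz(c,u,v,z).round(3))
E
```

```text
271 185 [ 0.585 -0.266  0.036]
303 225 [ 0.442 -0.166  0.036]
335 206 [ 0.393 -0.269  0.036]
303 178 [ 0.515 -0.336  0.036]
345 182 [ 0.398 -0.363  0.047]
237 200 [ 0.537 -0.008  0.22 ]
203 262 [0.624 0.032 0.   ]
267 255 [ 0.493 -0.061  0.   ]
390 212 [ 0.257 -0.354  0.   ]
278 252 [ 0.472 -0.083  0.   ]
```

View pics/scene0z.png

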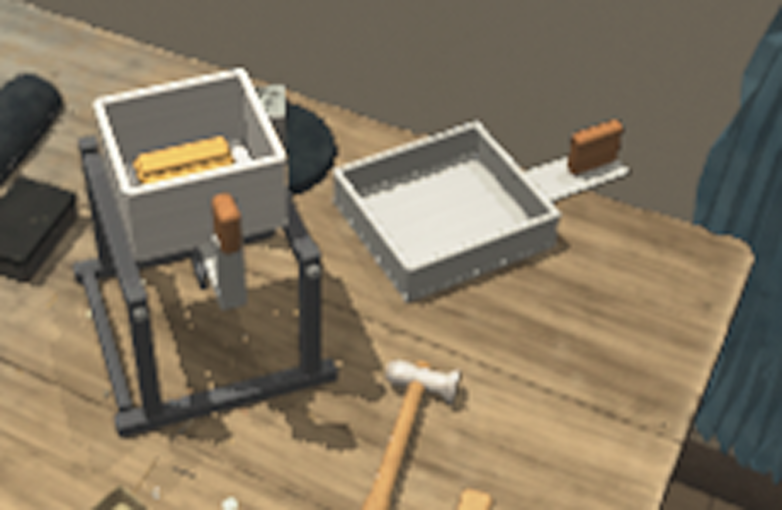

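View pics/side0z.png

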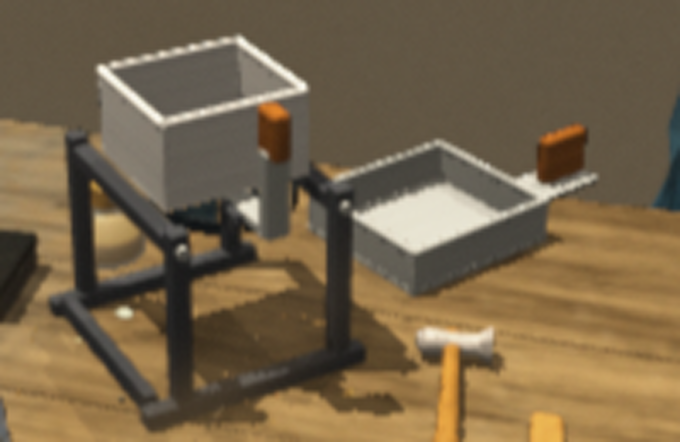

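```bash
cat >> h.py <<'E'
def rect(P):
    # P corners in order; returns centre, side lens, dir of edges
    P=np.array(P)[:,:2]; e=[P[(i+1)%4]-P[i] for i in range(4)]
    return P.mean(0).round(4), [round(float(np.linalg.norm(x)),4) for x in e], [round(float(np.arctan2(x[1],x[0])),3) for x in e]
E
python3 - <<'E'
from h import *
c=load('scene0.npy');s=load('side0.npy')
A=lambda u,v:(170+(u+.5)/3.4-.5,140+(v+.5)/3.4-.5)
B=lambda u,v:(180+(u+.5)/3.4-.5,140+(v+.5)/3.4-.5)
print(rect([onz(c,*A(*p),.203) for p in [(95,103),(240,70),(286,157),(130,195)]]))
print(rect([onz(s,*B(*p),.203) for p in [(97,69),(238,37),(309,90),(164,126)]]))
print(rect([onz(c,*A(*p),.036) for p in [(335,172),(477,122),(559,210),(408,270)]]))
print(rect([onz(s,*B(*p),.036) for p in [(310,196),(437,141),(549,198),(415,254)]]))
# grip latch top
print(onz(c,*A(226,202),.22),onz(s,*B(273,108),.22))
print('grip',onz(c,*A(597,132),.047),onz(s,*B(563,134),.047))
print('hammer head',[onz(c,*A(*p),.02).round(3) for p in [(395,370),(455,385)]],onz(c,271,322,.01), onz(s,*B(425,340),.02), onz(s,*B(490,342),.02))
E
```

```text
(array([ 0.6078, -0.0728]), [0.1049, 0.0981, 0.105, 0.0978], [-2.309, 2.409, 0.83, -0.734])
(array([ 0.6094, -0.0681]), [0.1077, 0.1006, 0.1051, 0.1003], [-2.31, 2.366, 0.829, -0.749])
(array([ 0.4914, -0.263 ]), [0.1396, 0.123, 0.1414, 0.1245], [-2.185, 2.527, 0.967, -0.629])
(array([ 0.4928, -0.2586]), [0.145, 0.1276, 0.1409, 0.1174], [-2.114, 2.537, 0.957, -0.572])
[ 0.53958938 -0.00931008  0.22      ] [ 0.5410705  -0.00500973  0.22      ]
grip [ 0.40232577 -0.37831087  0.047     ] [ 0.40475532 -0.37634726  0.047     ]
hammer head [array([ 0.454, -0.087,  0.02 ]), array([ 0.409, -0.095,  0.02 ])] [0.40003241 0.10063599 0.01      ] [ 0.45527526 -0.08144873  0.02      ] [ 0.41186436 -0.09213439  0.02      ]
```

```bash
python3 - <<'E'
from h import *
c=load('scene0.npy');s=load('side0.npy')
sc=[(0,62),(40,118),(80,158),(120,200),(145,240),(152,280),(160,330),(185,378)]
si=[(10,50),(40,98),(80,128),(120,155),(160,190),(178,240),(190,300),(235,350)]
pl=[]
for a,b in zip(sc[:-1],sc[1:]):
    for t in np.linspace(0,1,20,endpoint=False): pl.append((a[0]+(b[0]-a[0])*t,a[1]+(b[1]-a[1])*t))
for p in si:
    o1,d1=ray(s,*p); best=[]
    for q in pl:
        o2,d2=ray(c,*q); A=np.stack([d1,-d2],1); x,_,_,_=np.linalg.lstsq(A,o2-o1,rcond=None)
        P=o1+d1*x[0];Q=o2+d2*x[1]; best.append((np.linalg.norm(P-Q),tuple(((P+Q)/2).round(3)),q))
    best.sort(key=lambda z:z[0]); print(p,[ (round(b[0],3),b[1]) for b in best[:4]])
print(onz(s,270,355,.01), onz(s,310,352,.01))
E
```

```text
(10, 50) [(np.float64(0.005), (np.float64(1.04), np.float64(0.065), np.float64(0.449))), (np.float64(0.01), (np.float64(1.036), np.float64(0.067), np.float64(0.447))), (np.float64(0.016), (np.float64(1.031), np.float64(0.07), np.float64(0.446))), (np.float64(0.022), (np.float64(1.025), np.float64(0.073), np.float64(0.444)))]
(40, 98) [(np.float64(0.001), (np.float64(0.991), np.float64(0.068), np.float64(0.358))), (np.float64(0.005), (np.float64(0.986), np.float64(0.071), np.float64(0.357))), (np.float64(0.008), (np.float64(0.996), np.float64(0.066), np.float64(0.359))), (np.float64(0.012), (np.float64(0.981), np.float64(0.074), np.float64(0.356)))]
(80, 128) [(np.float64(0.002), (np.float64(0.887), np.float64(0.091), np.float64(0.311))), (np.float64(0.004), (np.float64(0.89), np.float64(0.09), np.float64(0.312))), (np.float64(0.007), (np.float64(0.885), np.float64(0.092), np.float64(0.309))), (np.float64(0.009), (np.float64(0.892), np.float64(0.09), np.float64(0.314)))]
(120, 155) [(np.float64(0.0), (np.float64(0.791), np.float64(0.111), np.float64(0.273))), (np.float64(0.005), (np.f
[... 903 characters left out ...]
1), (np.float64(0.612), np.float64(0.212), np.float64(0.039))), (np.float64(0.002), (np.float64(0.617), np.float64(0.207), np.float64(0.034))), (np.float64(0.005), (np.float64(0.607), np.float64(0.218), np.float64(0.043))), (np.float64(0.006), (np.float64(0.621), np.float64(0.201), np.float64(0.03)))]
(235, 350) [(np.float64(0.0), (np.float64(0.498), np.float64(0.28), np.float64(0.012))), (np.float64(0.005), (np.float64(0.502), np.float64(0.277), np.float64(0.01))), (np.float64(0.009), (np.float64(0.505), np.float64(0.274), np.float64(0.007))), (np.float64(0.014), (np.float64(0.508), np.float64(0.272), np.float64(0.005)))]
[0.43759903 0.27121432 0.01      ] [0.37318404 0.24444703 0.01      ]
```

>>> {"name": "servo_tool", "arguments": {
  "steps": [0.087,-0.04,-0.033,-0.02,0.1,0.087,-0.08,-0.067,-0.03,0.2,0.087,-0.12,-0.1,-0.03,0.3,0.087,-0.16,-0.133,-0.03,0.4,0.087,-0.2,-0.166,-0.03,0.5,0.087,-0.24,-0.2,-0.03,0.6,0.087,-0.28,-0.233,-0.03,0.7,0.087,-0.32,-0.266,-0.03,0.8,0.087,-0.36,-0.3,-0.03,0.9,0.087,-0.39,-0.323,-0.03,1.0,0.087,-0.39,-0.323,-0.03,1.0]
}}

```text
time: 1.52
position: [0.4522, 0.1988, 0.4346]
tool_rot: [0.583, 0.813, 0.0, 0.0]
ft_force: [-0.3, 0.3, -0.2]
grip_width: 0.087
```

```bash
cat >> h.py <<'E'
from scipy.spatial.transform import Rotation as Rn
def state():
    o=get_obs(); R=Rn.from_quat(o['tool_rot']).as_matrix(); return o,R
def delta(target, yaw=None, pos=None):
    """tool-frame shift to bring TCP to target(world), turn for tool-y yaw"""
    o,R=state(); p=o['position']; d=R.T@(np.array(target)-p); y=np.arctan2(R[1,1],R[0,1])
    t=None if yaw is None else -((yaw-y+np.pi)%(2*np.pi)-np.pi)
    print('t',round(o['time'],2),'pos',p.round(4),'yawY',round(float(y),3),'shift',d.round(4),'turn',t,'F',o['ft_force'].round(1),'gw',round(o['grip_width'],4),'q',o['q'].round(2))
E
python3 - <<'E'
from h import *
delta([0.42,-0.30,0.42],-0.63)
E
```

```text
t 1.52 pos [0.4522 0.1988 0.4346] yawY 0.327 shift [-0.4621 -0.1906  0.0147] turn 0.9567752984040068 F [-0.3  0.3 -0.2] gw 0.087 q [ 0.19  0.31  1.72 -0.    1.11 -0.14]
```

>>> {"name": "servo_tool", "arguments": {
  "steps": [0.087,-0.045,-0.02,0.0,0.08,0.087,-0.09,-0.04,0.0,0.16,0.087,-0.138,-0.06,0.0,0.25,0.087,-0.187,-0.08,0.0,0.34,0.087,-0.236,-0.102,0.0,0.43,0.087,-0.285,-0.124,0.0,0.52,0.087,-0.334,-0.145,0.0,0.61,0.087,-0.383,-0.167,0.0,0.7,0.087,-0.432,-0.188,0.0,0.79,0.087,-0.481,-0.21,0.0,0.88,0.087,-0.53,-0.231,0.0,0.957,0.087,-0.53,-0.231,0.0,0.957]
}}

```text
time: 3.02
position: [0.4044, -0.3782, 0.4344]
tool_rot: [0.891, 0.454, 0.0, 0.001]
ft_force: [-1.2, 0.3, -1.4]
grip_width: 0.0873
```

```bash
python3 - <<'E'
from h import *
delta([0.4035,-0.377,0.196],-0.63)
for n in ['wrist','scene']:
    c=snap(n,n+'1.png')
E
```

```text
t 3.02 pos [ 0.4044 -0.3782  0.4344] yawY -0.628 shift [ 0.0006 -0.0018  0.2384] turn 0.0016130846175461677 F [-1.2  0.3 -1.4] gw 0.0873 q [-0.95  0.4   1.58 -0.    1.17 -0.33]
```

View pics/wrist1.png

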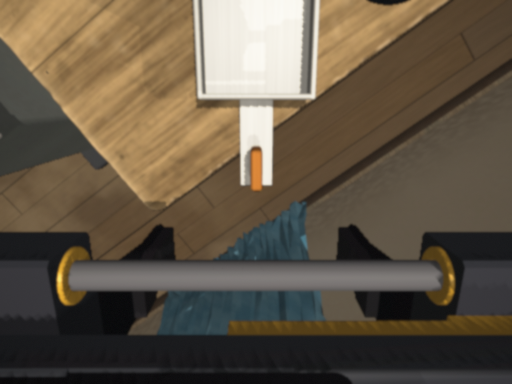

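View pics/scene1.png

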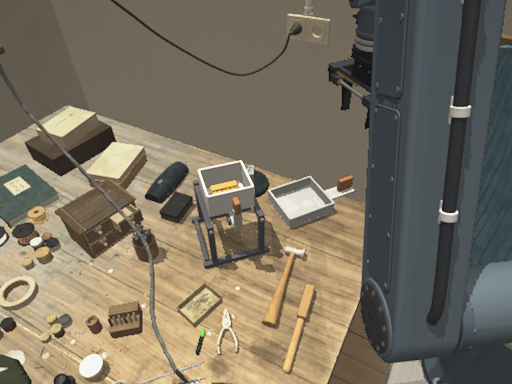

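```bash
python3 - <<'E'
from h import *
c=load('wrist1.npy'); img=c['pixels']
hsv=cv2.cvtColor(img,cv2.COLOR_BGR2HSV)
m=cv2.inRange(hsv,(5,150,90),(20,255,255)); m[:130]=0;m[200:]=0; m[:,:225]=0;m[:,290:]=0
cn=max(cv2.findContours(m,0,1)[0],key=cv2.contourArea); r=cv2.minAreaRect(cn); b=cv2.boxPoints(r); print(r,b)
print('grip near(low) end top',[onz(c,*p,.047).round(4) for p in b])
g=onz(c,256.5,148,.047);h=onz(c,257,189,.047); print(g,h)
for v in (20,80):
    print([ (u,img[v,u].sum()) for u in list(range(190,206))+list(range(300,322))])
print('left',onz(c,195,5,.036),onz(c,198,98,.036),'right',onz(c,319,5,.036),onz(c,314,98,.036))
print('tongue',onz(c,241,105,.005),onz(c,240,184,.005),onz(c,272,105,.005),onz(c,273,184,.005))
z=cv2.resize(img[0:205,180:340],None,fx=3.7,fy=2.9,interpolation=cv2.INTER_CUBIC); z=cv2.resize(img[85:200,190:330],None,fx=5,fy=5,interpolation=cv2.INTER_CUBIC); cv2.imwrite('pics/wz1.png',z)
E
```

```text
((256.5, 169.5), (43.0, 11.0), 90.0) [[251. 148.]
 [262. 148.]
 [262. 191.]
 [251. 191.]]
grip near(low) end top [array([ 0.4141, -0.3573,  0.047 ]), array([ 0.424 , -0.3646,  0.047 ]), array([ 0.395 , -0.4049,  0.047 ]), array([ 0.3847, -0.3974,  0.047 ])]
[ 0.419018   -0.36094788  0.047     ] [ 0.39171562 -0.39958596  0.047     ]
[(190, np.uint64(354)), (191, np.uint64(341)), (192, np.uint64(317)), (193, np.uint64(349)), (194, np.uint64(469)), (195, np.uint64(595)), (196, np.uint64(660)), (197, np.uint64(653)), (198, np.uint64(568)), (199, np.uint64(435)), (200, np.uint64(322)), (201, np.uint64(310)), (202, np.uint64(435)), (203, np.uint64(591)), (204, np.uint64(672)), (205, np.uint64(691)), (300, np.uint64(718)), (301, np.uint64(702)), (302, np.uint64(645)), (303, np.uint64(518)), (304, np.uint64(428)), (305, np.uint64(392)), (306, np.uint64(376)), (307, np.uint64(367)), (308, np.uint64(351)), (309, np.uint64(309)), (310, np.uint64(247)), (311, np.uint64(219)), (312, np.uint64(267)), (313, np.uint64(392)), (314, np.uint64(540)), (315, np.uint64(656)), (316, np.uint64(696)), (317, 
[... 602 characters left out ...]
uint64(362)), (306, np.uint64(338)), (307, np.uint64(287)), (308, np.uint64(236)), (309, np.uint64(238)), (310, np.uint64(332)), (311, np.uint64(486)), (312, np.uint64(632)), (313, np.uint64(693)), (314, np.uint64(692)), (315, np.uint64(625)), (316, np.uint64(505)), (317, np.uint64(431)), (318, np.uint64(416)), (319, np.uint64(416)), (320, np.uint64(417)), (321, np.uint64(415))]
left [ 0.45332446 -0.20621894  0.036     ] [ 0.39839053 -0.2797187   0.036     ] right [ 0.5563671  -0.28097253  0.036     ] [ 0.5018197 -0.3548466  0.036    ]
tongue [ 0.4309853  -0.31317944  0.005     ] [ 0.37159348 -0.39079571  0.005     ] [ 0.46106174 -0.33502829  0.005     ] [ 0.40573914 -0.41563115  0.005     ]
```

View pics/wz1.png

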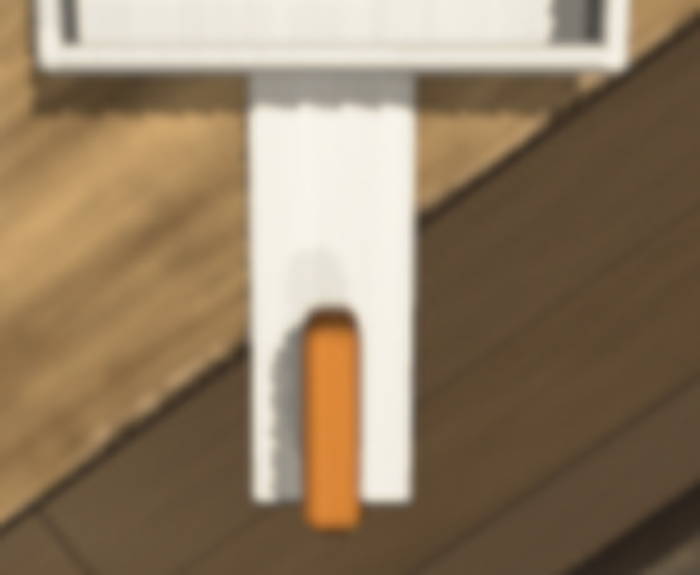

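>>> {"name": "servo_tool", "arguments": {
  "steps": [0.087,-0.001,0.0015,0.04,0.006,0.087,-0.001,0.0015,0.09,0.006,0.087,-0.001,0.0015,0.14,0.006,0.087,-0.001,0.0015,0.17,0.006,0.087,-0.001,0.0015,0.2,0.006,0.087,-0.001,0.0015,0.22,0.006,0.087,-0.001,0.0015,0.238,0.006,0.087,-0.001,0.0015,0.238,0.006]
}}

```text
time: 4.12
position: [0.4051, -0.3758, 0.1959]
tool_rot: [0.891, 0.453, -0.0, -0.002]
ft_force: [-0.8, 0.2, -0.3]
grip_width: 0.0867
```

```bash
python3 - <<'E'
from h import *
delta([0.405,-0.380,0.196],-0.635)
for n in ['wrist','side']:
    c=snap(n,n+'2.png')
E
```

```text
t 4.12 pos [ 0.4051 -0.3758  0.1959] yawY -0.63 shift [-0.0034  0.0024 -0.0001] turn 0.004622851759514823 F [-0.8  0.2 -0.3] gw 0.0867 q [-0.95  0.75  1.76  0.    0.63 -0.32]
```

View pics/wrist2.png

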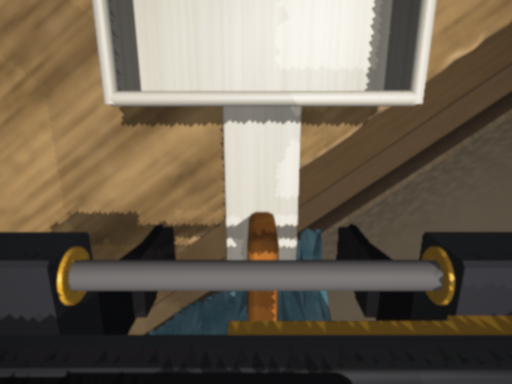

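View pics/side2.png

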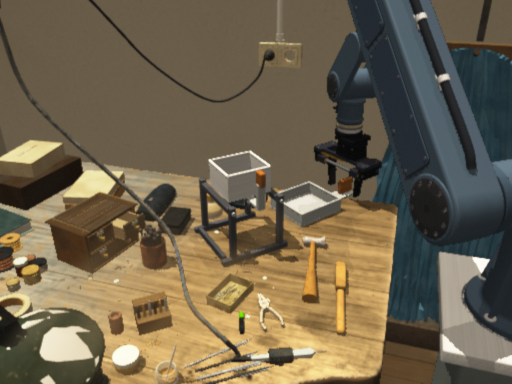

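>>> {"name": "servo_tool", "arguments": {
  "steps": [0.087,-0.003,0.0035,0.0,0.004,0.087,-0.003,0.0035,0.0,0.004,0.03,-0.003,0.0035,0.0,0.004,0.0,-0.003,0.0035,0.0,0.004,0.0,-0.003,0.0035,0.0,0.004,0.0,-0.003,0.0035,0.0,0.004,0.0,-0.003,0.0035,0.0,0.004,0.0,-0.003,0.0035,0.0,0.004],
  "force": 30
}}

```text
time: 5.22
position: [0.406, -0.3818, 0.1967]
tool_rot: [0.893, 0.451, -0.0, -0.0]
ft_force: [-0.2, 0.9, -0.0]
grip_width: 0.035
```

```bash
python3 - <<'E'
from h import *
delta([0.405,-0.380,0.196],-0.635)
for n in ['wrist','scene']:
    c=snap(n,n+'3.png')
s=load('scene3.npy');w=load('wrist3.npy')
z=cv2.resize(s['pixels'][140:290,170:400],None,fx=3.4,fy=3.4,interpolation=cv2.INTER_CUBIC); cv2.imwrite('pics/scene3z.png',z)
E
```

```text
t 5.22 pos [ 0.406  -0.3818  0.1967] yawY -0.636 shift [ 0.0008 -0.0018  0.0007] turn -0.0010646001448715303 F [-0.2  0.9 -0. ] gw 0.035 q [-0.96  0.76  1.74 -0.    0.64 -0.32]
```

View pics/wrist3.png

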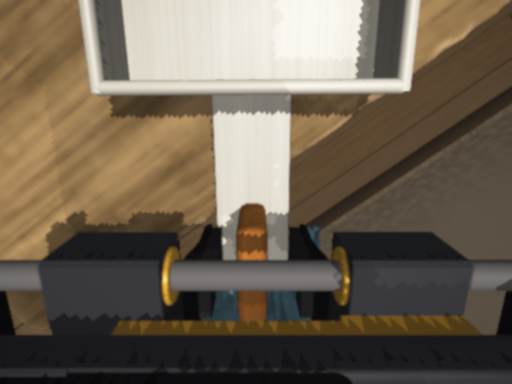

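View pics/scene3z.png

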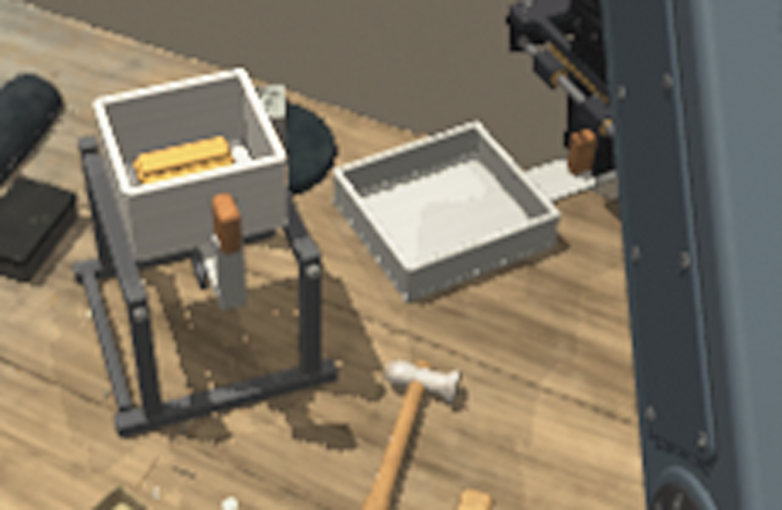

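>>> {"name": "servo_tool", "arguments": {
  "steps": [0.0,0.0,-0.001,0.0,0.0,0.0,0.0,-0.0015,0.0,0.0,0.0,0.0,-0.0015,0.0,0.0,0.0,0.0,-0.0015,0.0,0.0,0.0,0.0,-0.0015,0.0,0.0,0.0,0.0,-0.0015,0.0,0.0]
}}

```text
time: 6.08
position: [0.4047, -0.3808, 0.1967]
tool_rot: [0.893, 0.451, -0.0, -0.0]
ft_force: [-1.0, 0.5, -0.0]
grip_width: 0.0138
```

```bash
python3 - <<'E'
from h import *
delta([0.405,-0.380,0.196],-0.635)
c=snap('wrist','wrist4.png');c=snap('side','side4.png')
E
```

```text
t 6.08 pos [ 0.4047 -0.3808  0.1967] yawY -0.636 shift [ 0.0008 -0.0002  0.0007] turn -0.0008627707682662411 F [-1.   0.5 -0. ] gw 0.0138 q [-0.96  0.75  1.75 -0.    0.64 -0.32]
```

View pics/wrist4.png

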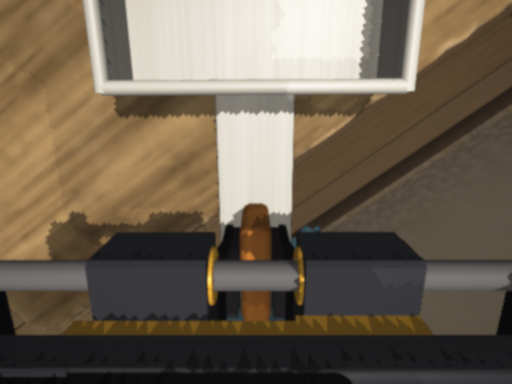

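```bash
python3 - <<'E'
from h import *
c=load('wrist4.npy'); o,R=state()
for u,v,z in [(101,94,.036),(411,92,.036),(88,3,.036),(423,3,.036),(218,100,.005),(292,100,.005),(256,206,.047)]:
    p=onz(c,u,v,z); print((u,v),p.round(4),(R.T@(p-o['position'])).round(4))
# planned pose: bin
yaw=-0.74
for by,bx in [(-.219,0),(0,0)]:
    B=np.array([0.6085,-0.0705]); X=np.array([np.cos(yaw),np.sin(yaw)]);Y=np.array([-X[1],X[0]])
    g=B+X*bx+Y*(by-.15); delta([*g,.1967],yaw)
E
```

```text
(101, 94) [ 0.3994 -0.2816  0.036 ] [ 0.0767 -0.0631  0.1608]
(411, 92) [ 0.5013 -0.3558  0.036 ] [0.0775 0.0629 0.1607]
(88, 3) [ 0.4185 -0.2545  0.036 ] [ 0.1098 -0.0639  0.1608]
(423, 3) [ 0.5208 -0.33    0.036 ] [0.1098 0.0633 0.1607]
(218, 100) [ 0.4335 -0.3097  0.005 ] [ 0.0743 -0.019   0.1918]
(292, 100) [ 0.4633 -0.3316  0.005 ] [0.0743 0.018  0.1917]
(256, 206) [ 0.4238 -0.3547  0.047 ] [ 3.240e-02 -1.000e-04  1.498e-01]
t 6.17 pos [ 0.4047 -0.3808  0.1967] yawY -0.636 shift [ 0.0037 -0.0587  0.0001] turn 0.10402949410727125 F [-0.9  1.  -0. ] gw 0.0138 q [-0.96  0.75  1.75 -0.    0.64 -0.32]
t 6.17 pos [ 0.4047 -0.3808  0.1967] yawY -0.636 shift [ 2.215e-01 -3.590e-02  1.000e-04] turn 0.10402949410727125 F [-0.9  1.  -0. ] gw 0.0138 q [-0.96  0.75  1.75 -0.    0.64 -0.32]
```

>>> {"name": "servo_tool", "arguments": {
  "steps": [0.0,0.0,-0.008,0.0,0.015,0.0,0.001,-0.016,0.0,0.03,0.0,0.001,-0.024,0.0,0.045,0.0,0.002,-0.032,0.0,0.06,0.0,0.002,-0.04,0.0,0.075,0.0,0.003,-0.048,0.0,0.09,0.0,0.003,-0.056,0.0,0.104,0.0,0.003,-0.059,0.0,0.104,0.0,0.003,-0.059,0.0,0.104]
}}

```text
time: 7.3
position: [0.3589, -0.3432, 0.1967]
tool_rot: [0.915, 0.404, -0.0, -0.0]
ft_force: [1.4, -1.1, -2.5]
grip_width: 0.0141
```

```bash
python3 - <<'E'
from h import *
delta([0.405,-0.380,0.196],-0.74)
for n in ['wrist','side','scene']: c=snap(n,n+'5.png')
for n in ['scene','side']:
    c=load(n+'5.npy')
    r=c['pixels'][140:290,170:400] if n=='scene' else c['pixels'][140:270,180:380]
    cv2.imwrite(f'pics/{n}5z.png',cv2.resize(r,None,fx=3.4,fy=3.4,interpolation=cv2.INTER_CUBIC))
E
```

```text
t 7.3 pos [ 0.3589 -0.3432  0.1967] yawY -0.74 shift [0.0039 0.0589 0.0007] turn 0.00031561665853807597 F [ 1.4 -1.1 -2.5] gw 0.0141 q [-0.99  0.72  1.9  -0.    0.52 -0.25]
```

View pics/wrist5.png

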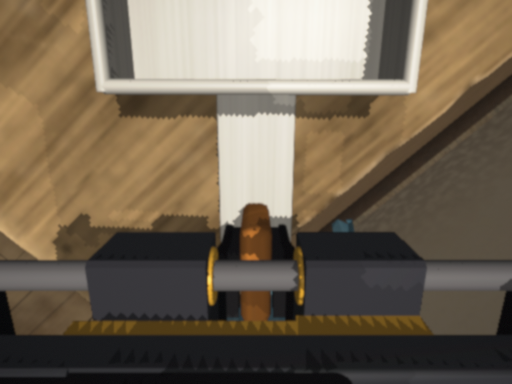

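View pics/side5z.png

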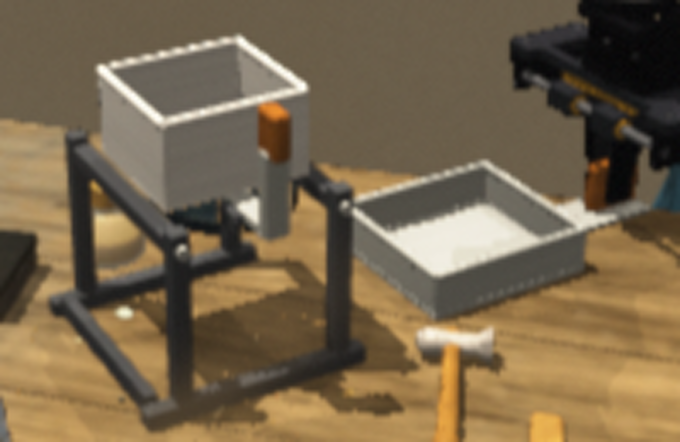

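View pics/scene5z.png

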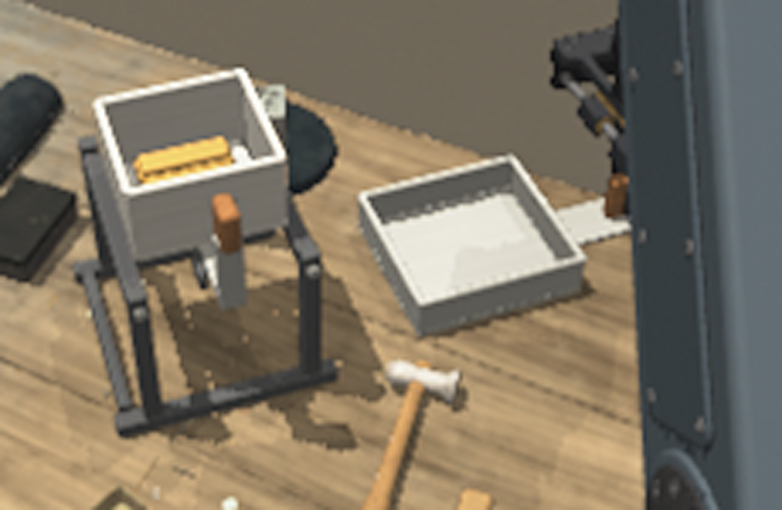

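```bash
python3 - <<'E'
from h import *
c=load('scene5.npy');s=load('side5.npy')
A=lambda u,v:(170+(u+.5)/3.4-.5,140+(v+.5)/3.4-.5)
B=lambda u,v:(180+(u+.5)/3.4-.5,140+(v+.5)/3.4-.5)
def rel(P,b,yaw):
    X=np.array([np.cos(yaw),np.sin(yaw)]);Y=np.array([-X[1],X[0]]);d=np.array(P)[:2]-b; return np.array([d@X,d@Y]).round(4)
r1=rect([onz(c,*A(*p),.036) for p in [(359,195),(513,155),(585,257),(420,306)]]);print(r1)
r2=rect([onz(s,*B(*p),.036) for p in [(351,213),(487,161),(588,233),(436,280)]]);print(r2)
b1=np.array([.6078,-.0728]);b2=np.array([.6094,-.0681])
print(rel(r1[0],b1,-.74),rel(r2[0],b2,-.74))
# runner/legs: bottom corners
for cam,F,pts in [(c,A,[(120,432),(337,378),(76,276)]),(s,B,[(145,423),(365,357),(52,302)])]:
    for p in pts:
        q=onz(cam,*F(*p),0.007); print(p,q.round(4),rel(q,b1,-.74))
# front leg outer faces at runner top z=.014? leg centre-bottom
for cam,F,pts in [(c,A,[(149,412),(311,373)]),(s,B,[(181,398),(340,352)])]:
    for p in pts:
        q=onz(cam,*F(*p),0.014); print('leg',p,q.round(4),rel(q,b1,-.74))
# latch grip top
print(rel(onz(c,*A(226,202),.22),b1,-.74),rel(onz(s,*B(275,108),.22),b1,-.74))
o,R=state(); t=o['position']+R[:,0]*.147; print('tray from tool',t, rel(t,b1,-.74))
E
```

```text
(array([ 0.4583, -0.2353]), [0.1399, 0.1261, 0.1404, 0.128], [-2.305, 2.398, 0.85, -0.747])
(array([ 0.4569, -0.2288]), [0.1443, 0.1342, 0.138, 0.1141], [-2.192, 2.354, 0.81, -0.75])
[-0.0008 -0.2208] [-0.0043 -0.2215]
(120, 432) [0.6079 0.0455 0.007 ] [-0.0797  0.0874]
(337, 378) [ 0.4924 -0.0702  0.007 ] [-0.087 -0.076]
(76, 276) [ 0.7246 -0.0645  0.007 ] [0.0807 0.0849]
(145, 423) [0.6125 0.048  0.007 ] [-0.078   0.0924]
(365, 357) [ 0.4942 -0.0679  0.007 ] [-0.0872 -0.0729]
(52, 302) [ 0.7314 -0.07    0.007 ] [0.0894 0.0854]
leg (149, 412) [0.5957 0.0251 0.014 ] [-0.0749  0.0641]
leg (311, 373) [ 0.509  -0.0605  0.014 ] [-0.0812 -0.0576]
leg (181, 398) [0.596  0.0242 0.014 ] [-0.0741  0.0637]
leg (340, 352) [ 0.5098 -0.0587  0.014 ] [-0.0819 -0.0556]
[-0.0932  0.0009] [-0.0956  0.004 ]
tray from tool [ 0.45808908 -0.23466748  0.1967116 ] [-0.0014 -0.2205]
```

```bash
python3 - <<'E'
from h import *
for n in ['scene','side']:
    c=load(n+'5.npy')
    r=c['pixels'][155:270,188:275] if n=='scene' else c['pixels'][145:268,190:292]
    cv2.imwrite(f'pics/{n}5y.png',cv2.resize(r,None,fx=6 if n=='scene' else 5,fy=6 if n=='scene' else 5,interpolation=cv2.INTER_LANCZOS4)[:600])
E
python3 - <<'E'
from h import *
n='scene';c=load(n+'5.npy');cv2.imwrite('pics/sc5y.png',cv2.resize(c['pixels'][157:267,190:278],None,fx=5,fy=5,interpolation=cv2.INTER_LANCZOS4))
E
```

```text
(no output)
```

View pics/sc5y.png

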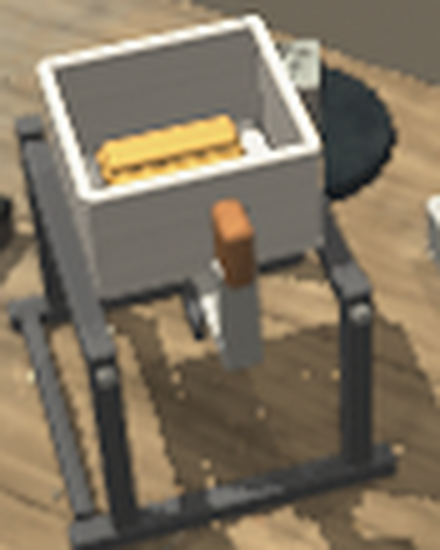

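View pics/side5y.png

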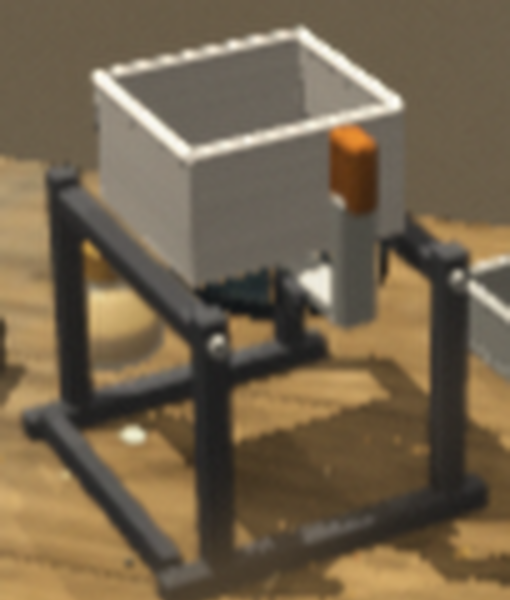

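```bash
cat >> h.py <<'E'
def tri(c,p,s,q):
    o1,d1=ray(c,*p);o2,d2=ray(s,*q);x=np.linalg.lstsq(np.stack([d1,-d2],1),o2-o1,rcond=None)[0]
    P=o1+d1*x[0];Q=o2+d2*x[1];return (P+Q)/2,np.linalg.norm(P-Q)
E
python3 - <<'E'
from h import *
c=load('scene5.npy');s=load('side5.npy')
A=lambda u,v:(190+(u+.5)/5-.5,157+(v+.5)/5-.5)
B=lambda u,v:(190+(u+.5)/5-.5,145+(v+.5)/5-.5)
for nm,a,b in [('knobs',[(107,376),(360,313)],[(217,347),(459,281)]),('rimfar',[(38,65),(258,17)],[(95,75),(302,30)]),('rimnear',[(90,198),(322,150)],[(190,155),(403,103)])]:
    T=[tri(c,A(*x),s,B(*y)) for x,y in zip(a,b)]
    d=T[1][0]-T[0][0]; print(nm,[t[0].round(4) for t in T],[round(t[1],4) for t in T],np.linalg.norm(d).round(4),'yaw',np.arctan2(-d[1],-d[0])-np.pi/2)
    h=.203 if 'rim' in nm else np.mean([t[0][2] for t in T])
    for cam,F,ps in((c,A,a),(s,B,b)):
        P=[onz(cam,*F(*p),h) for p in ps]; d=P[1]-P[0]; print('   ',[p.round(4) for p in P],np.linalg.norm(d).round(4),np.arctan2(-d[1],-d[0])-np.pi/2)
for cam,F,ps in((c,A,[(75,546),(397,470)]),(s,B,[(165,596),(487,500)])):
    P=[onz(cam,*F(*p),0) for p in ps]; d=P[1]-P[0]; print('runner',[p.round(4) for p in P],np.linalg.norm(d).round(4),np.arctan2(-d[1],-d[0])-np.pi/2)
E
```

```text
knobs [array([0.5908, 0.0259, 0.1261]), array([ 0.5075, -0.0601,  0.1266])] [np.float64(0.0023), np.float64(0.0014)] 0.1197 yaw -0.769700360747811
    [array([0.5893, 0.0264, 0.1263]), array([ 0.5068, -0.0601,  0.1263])] 0.1195 -0.761820629201612
    [array([0.592 , 0.0255, 0.1263]), array([ 0.5083, -0.0611,  0.1263])] 0.1203 -0.7680556665026407
rimfar [array([ 0.6837, -0.0702,  0.2003]), array([ 0.6108, -0.1511,  0.1988])] [np.float64(0.0009), np.float64(0.0012)] 0.1089 yaw -0.7334367236040464
    [array([ 0.681 , -0.0674,  0.203 ]), array([ 0.6073, -0.1463,  0.203 ])] 0.1079 -0.7517180612091267
    [array([ 0.6818, -0.065 ,  0.203 ]), array([ 0.6084, -0.1424,  0.203 ])] 0.1066 -0.7587735787173251
rimnear [array([ 0.6131, -0.0072,  0.1985]), array([ 0.5385, -0.0803,  0.2002])] [np.float64(0.0021), np.float64(0.0048)] 0.1045 yaw -0.7957176780956451
    [array([ 0.6088, -0.0031,  0.203 ]), array([ 0.5342, -0.0768,  0.203 ])] 0.1048 -0.7914596677308695
    [array([6.11e-01, 5.00e-04, 2.03e-01]), array([ 0.5396, -0.0766,  0.203 ])] 0.1051 -0.7471994233912037
runner [array([ 0.6137,  0.0398, -0.    ]), array([ 0.4946, -0.0761,  0.    ])] 0.1661 -0.7989996473152765
runner [array([0.6159, 0.0381, 0.    ]), array([ 0.4967, -0.0781,  0.    ])] 0.1665 -0.797747916556801
```

```bash
cat >> h.py <<'E'
def bg(by,bx=0,B=(0.611,-0.077),yaw=-0.765,L=.147):
    X=np.array([np.cos(yaw),np.sin(yaw)]);Y=np.array([-X[1],X[0]]); g=np.array(B)+X*bx+Y*(by-L); delta([*g,.1967],yaw)
E
python3 -c "
from h import *
bg(-.165);bg(-.12);bg(0)"
```

```text
t 7.45 pos [ 0.3591 -0.3433  0.1967] yawY -0.739 shift [ 0.0546 -0.0013  0.    ] turn 0.025815573842893347 F [ 0.  -0.5 -2. ] gw 0.014 q [-0.99  0.72  1.9  -0.    0.52 -0.25]
t 7.45 pos [ 0.3591 -0.3433  0.1967] yawY -0.739 shift [ 0.0996 -0.0001  0.    ] turn 0.025815573842893347 F [ 0.  -0.5 -2. ] gw 0.014 q [-0.99  0.72  1.9  -0.    0.52 -0.25]
t 7.45 pos [ 0.3591 -0.3433  0.1967] yawY -0.739 shift [0.2196 0.003  0.    ] turn 0.025815573842893347 F [ 0.  -0.5 -2. ] gw 0.014 q [-0.99  0.72  1.9  -0.    0.52 -0.25]
```

>>> {"name": "servo_tool", "arguments": {
  "steps": [0.0,0.01,-0.001,0.0,0.01,0.0,0.02,-0.001,0.0,0.02,0.0,0.03,-0.001,0.0,0.026,0.0,0.04,-0.001,0.0,0.026,0.0,0.05,-0.001,0.0,0.026,0.0,0.055,-0.001,0.0,0.026,0.0,0.055,-0.001,0.0,0.026]
}}

```text
time: 8.32
position: [0.3959, -0.3014, 0.1967]
tool_rot: [0.92, 0.392, 0.0, -0.0]
ft_force: [1.5, 1.9, -1.4]
grip_width: 0.0138
```

```bash
python3 - <<'E'
from h import *
bg(0)
for n in ['wrist','side','scene']: c=snap(n,n+'6.png')
c=load('side6.npy');cv2.imwrite('pics/side6z.png',cv2.resize(c['pixels'][140:260,180:340],None,fx=4.8,fy=4.8,interpolation=cv2.INTER_CUBIC))
c=load('scene6.npy');cv2.imwrite('pics/scene6z.png',cv2.resize(c['pixels'][150:270,185:345],None,fx=4.8,fy=4.8,interpolation=cv2.INTER_CUBIC))
E
```

```text
t 8.32 pos [ 0.3959 -0.3014  0.1967] yawY -0.766 shift [ 0.1638 -0.0004  0.0002] turn -0.0009996124093651915 F [ 1.5  1.9 -1.4] gw 0.0138 q [-0.88  0.72  1.9   0.    0.52 -0.11]
```

View pics/wrist6.png

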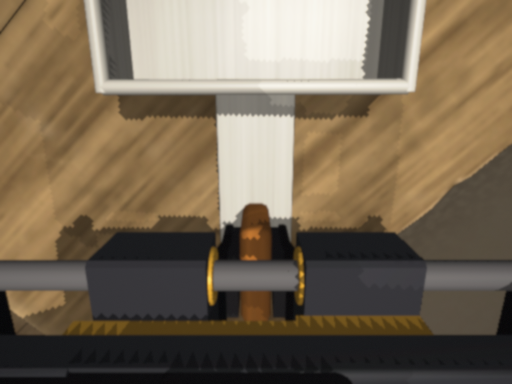

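View pics/side6z.png

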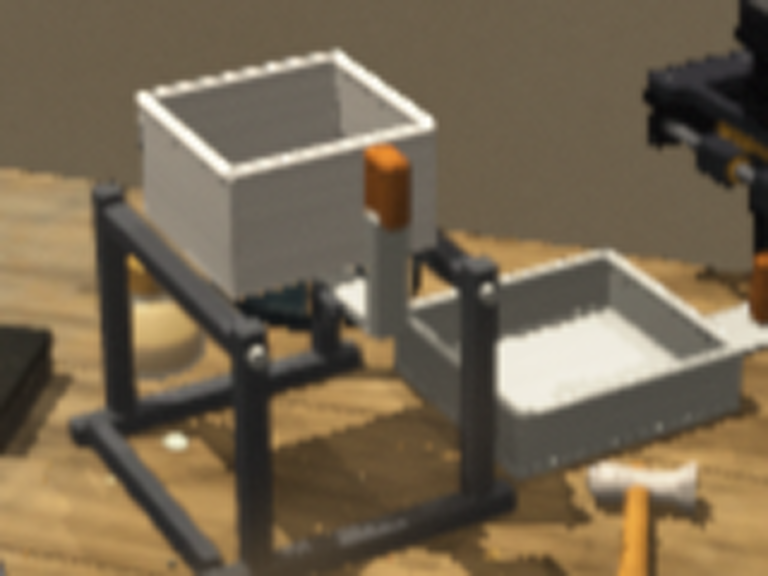

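View pics/scene6z.png

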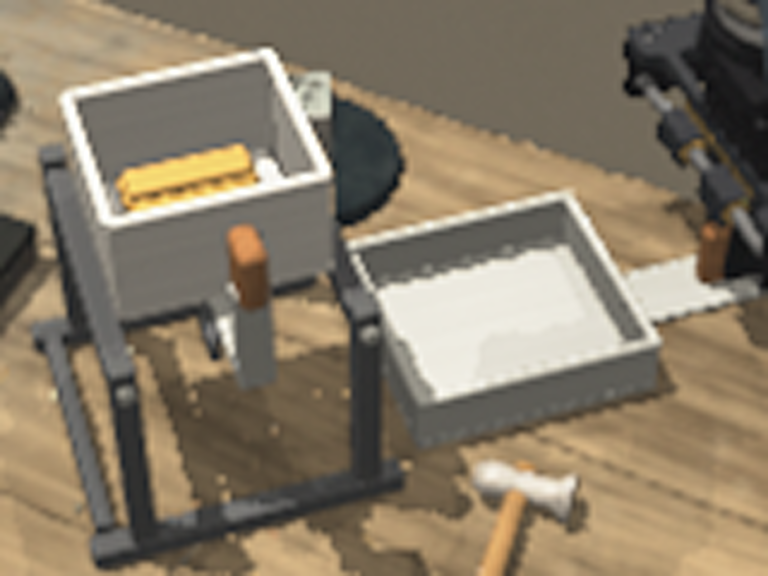

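```bash
python3 - <<'E'
from h import *
c=load('scene6.npy');s=load('side6.npy')
A=lambda u,v:(185+(u+.5)/4.8-.5,150+(v+.5)/4.8-.5)
B=lambda u,v:(180+(u+.5)/4.8-.5,140+(v+.5)/4.8-.5)
def rel(P,b=np.array([.611,-.077]),yaw=-.765):
    X=np.array([np.cos(yaw),np.sin(yaw)]);Y=np.array([-X[1],X[0]]);d=np.array(P)[:2]-b; return np.array([d@X,d@Y]).round(4)
for nm,F,cam,p,z in [('tray bot near corner',A,c,(427,443),0),('tray bot near rear',A,c,(660,387),0),('runner end out bottom',A,c,(403,485),0),('runner left out bottom',A,c,(97,562),0),('runner end inner top',A,c,(395,462),.014),
 ('tray corner side',B,s,(518,476),0),('tray rear side',B,s,(742,410),0),('runner end out bot side',B,s,(513,510),0),('runner end inner top side',B,s,(505,482),.014)]:
    q=onz(cam,*F(*p),z);print(nm,q.round(4),rel(q))
E
```

```text
tray bot near corner [ 0.497 -0.107  0.   ] [-0.0614 -0.1006]
tray bot near rear [ 0.4002 -0.2031  0.    ] [-0.0648 -0.237 ]
runner end out bottom [ 0.4955 -0.0755  0.    ] [-0.0844 -0.0788]
runner left out bottom [0.6117 0.0417 0.    ] [-0.0817  0.0862]
runner end inner top [ 0.5013 -0.0772  0.014 ] [-0.079  -0.0761]
tray corner side [ 0.5017 -0.1029  0.    ] [-0.0609 -0.0943]
tray rear side [ 0.4036 -0.1992  0.    ] [-0.065  -0.2318]
runner end out bot side [ 0.4966 -0.0727  0.    ] [-0.0856 -0.0761]
runner end inner top side [ 0.5016 -0.0751  0.014 ] [-0.0802 -0.0744]
```

>>> {"name": "servo_tool", "arguments": {
  "steps": [0.0,0.01,0.001,0.0,0.0,0.0,0.02,0.002,0.0,0.0,0.0,0.03,0.002,0.0,0.0,0.0,0.04,0.002,0.0,0.0,0.0,0.05,0.002,0.0,0.0,0.0,0.06,0.002,0.0,0.0,0.0,0.07,0.002,0.0,0.0,0.0,0.08,0.002,0.0,0.0,0.0,0.08,0.002,0.0,0.0]
}}

```text
time: 9.6
position: [0.4531, -0.2449, 0.1967]
tool_rot: [0.92, 0.392, 0.0, -0.0]
ft_force: [1.3, 1.4, -1.8]
grip_width: 0.0137
```

```bash
python3 - <<'E'
from h import *
bg(0)
for n in ['wrist','side','scene']: c=snap(n,n+'7.png')
c=load('side7.npy');cv2.imwrite('pics/side7z.png',cv2.resize(c['pixels'][140:260,180:340],None,fx=4.8,fy=4.8,interpolation=cv2.INTER_CUBIC))
E
```

```text
t 9.6 pos [ 0.4531 -0.2449  0.1967] yawY -0.766 shift [ 0.0835 -0.0024  0.0001] turn -0.0006022664502700614 F [ 1.3  1.4 -1.8] gw 0.0137 q [-0.71  0.73  1.85  0.    0.56  0.05]
```

View pics/wrist7.png

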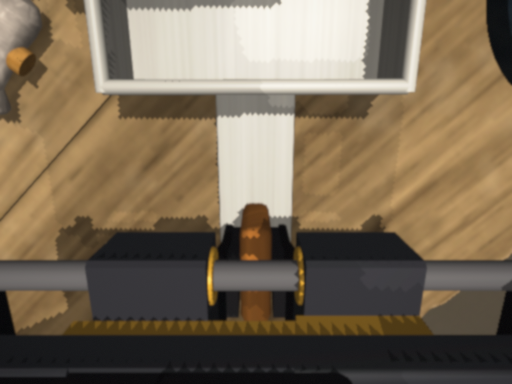

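View pics/side7z.png

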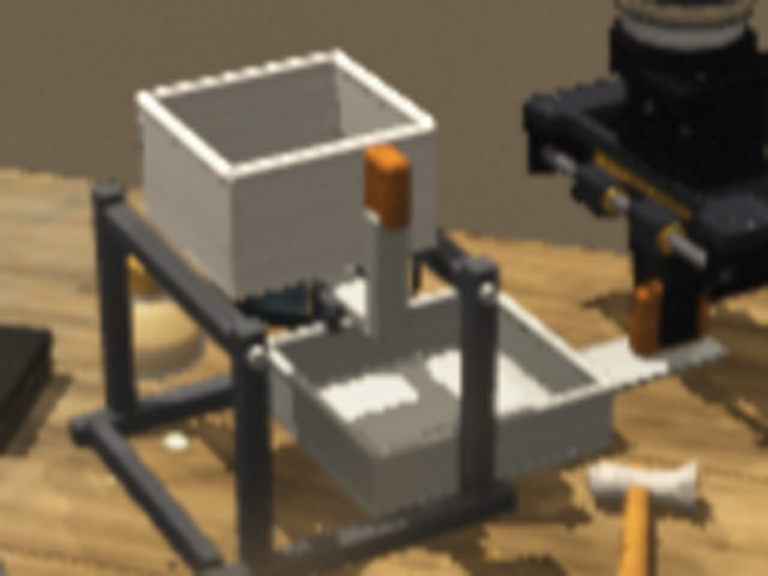

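>>> {"name": "servo_tool", "arguments": {
  "steps": [0.0,0.01,0.0,0.0,0.0,0.0,0.02,0.0,0.0,0.0,0.0,0.03,0.0,0.0,0.0,0.0,0.04,0.0,0.0,0.0,0.0,0.05,0.0,0.0,0.0,0.0,0.06,0.0,0.0,0.0,0.0,0.068,0.0,0.0,0.0,0.0,0.074,0.0,0.0,0.0,0.0,0.079,0.0,0.0,0.0,0.0,0.079,0.0,0.0,0.0]
}}

```text
time: 11.0
position: [0.5075, -0.1884, 0.1967]
tool_rot: [0.92, 0.391, 0.0, -0.0]
ft_force: [1.1, 2.6, -2.2]
grip_width: 0.0143
```

```bash
python3 - <<'E'
from h import *
bg(0)
for n in ['wrist','side','scene']: c=snap(n,n+'8.png')
c=load('side8.npy');cv2.imwrite('pics/side8z.png',cv2.resize(c['pixels'][140:265,180:340],None,fx=4.8,fy=4.8,interpolation=cv2.INTER_CUBIC))
c=load('scene8.npy');cv2.imwrite('pics/scene8z.png',cv2.resize(c['pixels'][150:270,185:345],None,fx=4.8,fy=4.8,interpolation=cv2.INTER_CUBIC))
E
```

```text
t 11.0 pos [ 0.5075 -0.1884  0.1967] yawY -0.766 shift [ 0.005  -0.0025  0.    ] turn -0.0013533761518327303 F [ 1.1  2.6 -2.2] gw 0.0143 q [-0.56  0.75  1.79  0.    0.61  0.2 ]
```

View pics/wrist8.png

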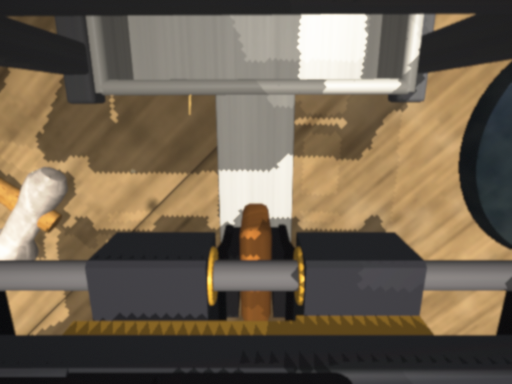

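View pics/side8z.png

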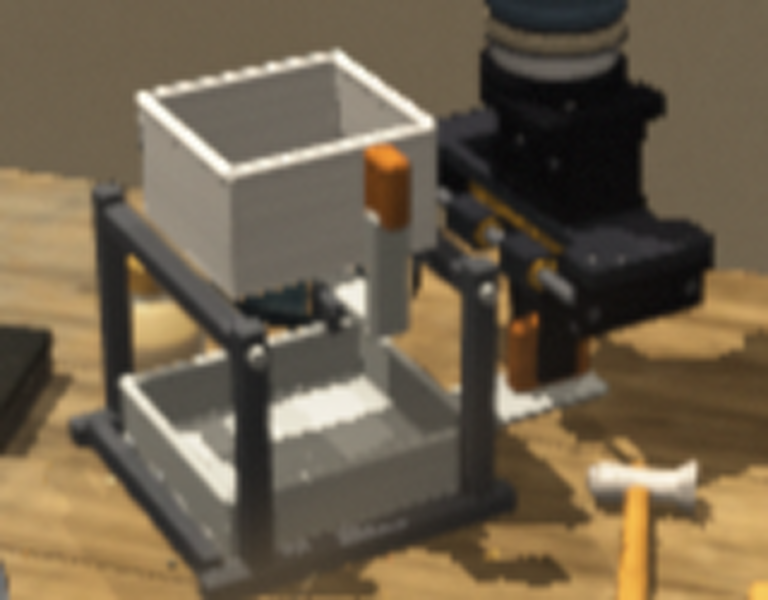

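View pics/scene8z.png

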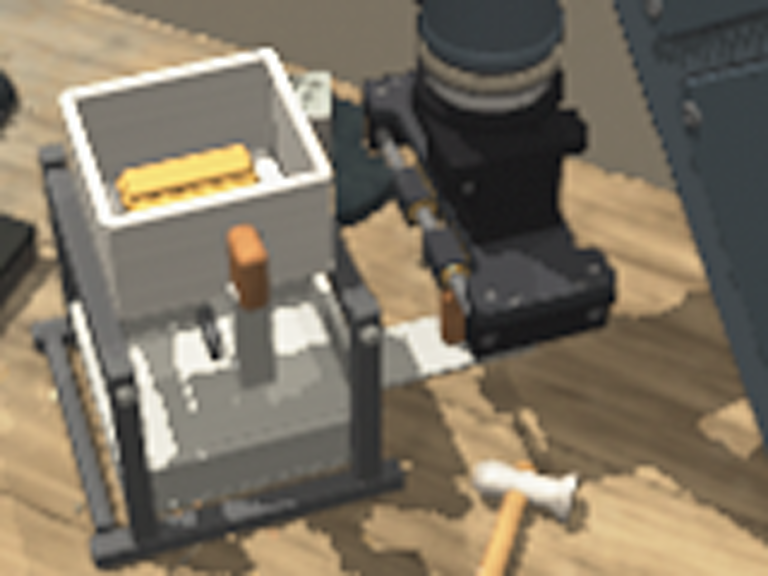

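>>> {"name": "servo_tool", "arguments": {
  "steps": [0.0,0.002,-0.001,0.0,0.0,0.0,0.004,-0.002,0.0,0.0,0.0,0.005,-0.002,0.0,0.0,0.0,0.006,-0.002,0.0,0.0,0.0,0.006,-0.002,0.0,0.0]
}}

```text
time: 11.78
position: [0.5099, -0.1832, 0.1968]
tool_rot: [0.92, 0.392, -0.0, 0.0]
ft_force: [-0.6, -1.2, -2.2]
grip_width: 0.0138
```

```bash
python3 - <<'E'
from h import *
bg(0)
for n in ['wrist','side','scene']: c=snap(n,n+'9.png')
c=load('side9.npy');cv2.imwrite('pics/side9z.png',cv2.resize(c['pixels'][165:265,190:300],None,fx=6,fy=6,interpolation=cv2.INTER_CUBIC))
c=load('scene9.npy');cv2.imwrite('pics/scene9z.png',cv2.resize(c['pixels'][150:270,185:345],None,fx=4.8,fy=4.8,interpolation=cv2.INTER_CUBIC))
E
```

```text
t 11.78 pos [ 0.5099 -0.1832  0.1968] yawY -0.766 shift [-0.0003 -0.0006  0.0001] turn -0.0009485880787973855 F [-0.6 -1.2 -2.2] gw 0.0138 q [-0.55  0.75  1.78 -0.    0.61  0.21]
```

View pics/wrist9.png

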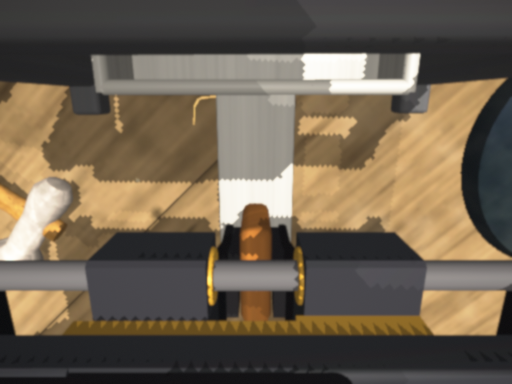

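View pics/side9z.png

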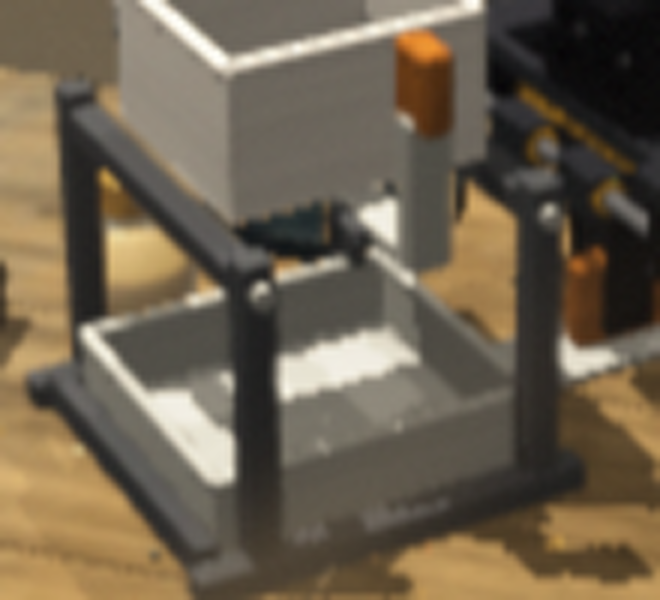

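>>> {"name": "servo_tool", "arguments": {
  "steps": [0.0,0.001,-0.001,0.0,0.0,0.0,0.002,-0.002,0.0,0.0,0.0,0.003,-0.002,0.0,0.0,0.0,0.003,-0.002,0.0,0.0]
}}

```text
time: 12.42
position: [0.5106, -0.1797, 0.1968]
tool_rot: [0.92, 0.392, 0.0, 0.0]
ft_force: [-0.3, -2.1, -2.1]
grip_width: 0.0137
```

```bash
python3 - <<'E'
from h import *
bg(0)
w=load('wrist9.npy')
def rel(P,b=np.array([.611,-.077]),yaw=-.765):
    X=np.array([np.cos(yaw),np.sin(yaw)]);Y=np.array([-X[1],X[0]]);d=np.array(P)[:2]-b; return np.array([d@X,d@Y]).round(4)
for u,v,z in [(72,112,0),(108,112,0),(393,110,0),(428,110,0),(101,94,.036),(413,92,.036)]:
    p=onz(w,u,v,z);print((u,v),p.round(4),rel(p))
E
```

```text
t 12.43 pos [ 0.5106 -0.1797  0.1968] yawY -0.766 shift [-0.0034  0.0014  0.0001] turn -0.0008663062530231969 F [-0.3 -2.1 -2.1] gw 0.0137 q [-0.54  0.75  1.79 -0.    0.61  0.22]
(72, 112) [ 0.4883 -0.0678  0.    ] [-0.0948 -0.0783]
(108, 112) [ 0.5018 -0.0808  0.    ] [-0.0762 -0.0783]
(393, 110) [ 0.609  -0.1824  0.    ] [ 0.0716 -0.0774]
(428, 110) [ 0.6221 -0.195   0.    ] [ 0.0897 -0.0775]
(101, 94) [ 0.5174 -0.0842  0.036 ] [-0.0625 -0.07  ]
(413, 92) [ 0.6094 -0.1715  0.036 ] [ 0.0643 -0.0693]
```

>>> {"name": "servo_tool", "arguments": {
  "steps": [0.05,0.0,0.0,0.0,0.0,0.05,0.0,0.0,0.0,0.0,0.05,0.0,0.0,0.0,0.0,0.05,0.0,0.0,0.0,0.0,0.05,0.0,0.0,-0.01,0.0,0.05,0.0,0.0,-0.03,0.0,0.05,0.0,0.0,-0.06,0.0,0.05,0.0,0.0,-0.11,0.0,0.05,0.0,0.0,-0.17,0.0,0.05,0.0,0.0,-0.22,0.0,0.05,0.0,0.0,-0.23,0.0]
}}

```text
time: 13.8
position: [0.5109, -0.1798, 0.4314]
tool_rot: [0.92, 0.392, 0.003, 0.004]
ft_force: [0.0, -0.3, -0.3]
grip_width: 0.0503
```

```bash
python3 - <<'E'
from h import *
bg(0)
for n in ['wrist','side','scene']: c=snap(n,n+'10.png')
c=load('side10.npy');cv2.imwrite('pics/side10z.png',cv2.resize(c['pixels'][165:265,190:320],None,fx=6,fy=6,interpolation=cv2.INTER_CUBIC))
E
```

```text
t 13.8 pos [ 0.5109 -0.1798  0.4314] yawY -0.766 shift [-0.004  -0.001   0.2347] turn -0.0008450368594790092 F [ 0.  -0.3 -0.3] gw 0.0503 q [-0.54  0.38  1.61  0.    1.14  0.22]
```

View pics/wrist10.png

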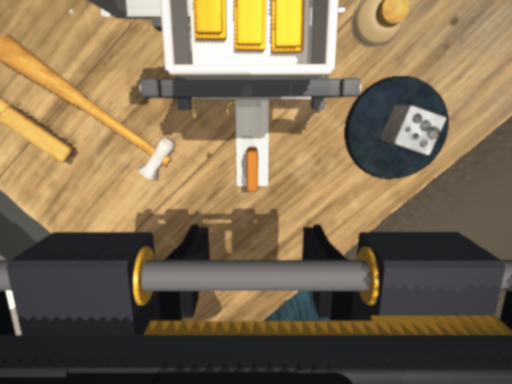

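View pics/side10z.png

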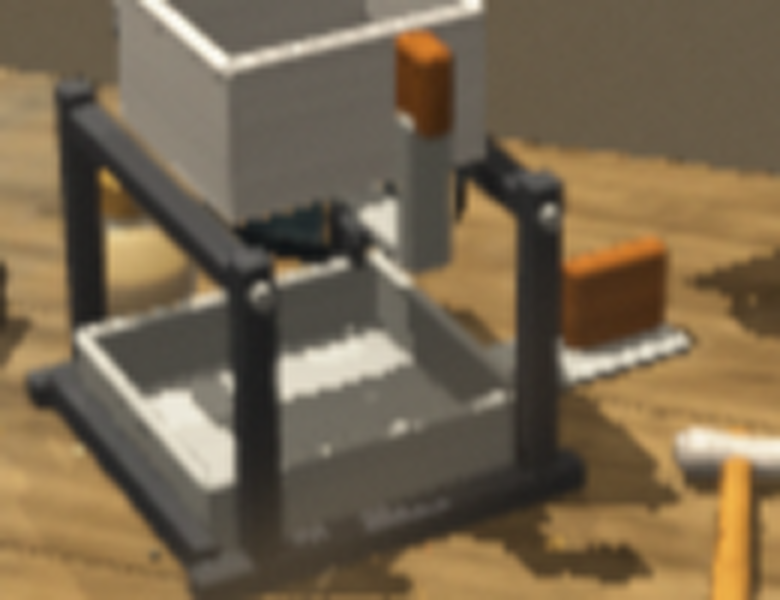

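```bash
python3 - <<'E'
from h import *
w=load('wrist10.npy')
def rel(P,b=np.array([.611,-.077]),yaw=-.765):
    X=np.array([np.cos(yaw),np.sin(yaw)]);Y=np.array([-X[1],X[0]]);d=np.array(P)[:2]-b; return np.array([d@X,d@Y]).round(4)
for u,v,z in [(166,75,.203),(337,75,.203),(236,186,.005),(268,186,.005),(252,187,.047),(252,150,.047)]:
    p=onz(w,u,v,z);print((u,v),p.round(4),rel(p))
X=np.array([np.cos(-.765),np.sin(-.765)]); g=np.array([.611,-.077])-.097*X; print(g); delta([*g,.45],.806)
E
```

```text
(166, 75) [ 0.5355 -0.08    0.203 ] [-0.0524 -0.0544]
(337, 75) [ 0.609  -0.1505  0.203 ] [ 0.0494 -0.0544]
(236, 186) [ 0.4748 -0.1869  0.005 ] [-0.0221 -0.1736]
(268, 186) [ 0.5041 -0.2152  0.005 ] [ 0.0186 -0.1737]
(252, 187) [ 0.4962 -0.1941  0.047 ] [-0.0017 -0.164 ]
(252, 150) [ 0.5256 -0.1637  0.047 ] [-0.0016 -0.1217]
[ 0.54102591 -0.00982391]
t 13.95 pos [ 0.51   -0.1794  0.4267] yawY -0.766 shift [ 0.1437 -0.0952 -0.0233] turn -1.571991154601231 F [0.3 0.3 0.1] gw 0.0501 q [-0.54  0.39  1.62  0.    1.14  0.22]
```

>>> {"name": "servo_tool", "arguments": {
  "steps": [0.05,0.0,0.0,-0.02,-0.16,0.05,0.01,-0.01,-0.024,-0.33,0.05,0.03,-0.02,-0.024,-0.5,0.05,0.05,-0.035,-0.024,-0.67,0.05,0.07,-0.05,-0.024,-0.84,0.05,0.09,-0.06,-0.024,-1.01,0.05,0.11,-0.072,-0.024,-1.18,0.05,0.13,-0.085,-0.024,-1.35,0.05,0.143,-0.096,-0.024,-1.5,0.05,0.143,-0.096,-0.024,-1.572,0.05,0.143,-0.096,-0.024,-1.572]
}}

```text
time: 15.32
position: [0.54, -0.0098, 0.4485]
tool_rot: [0.373, 0.928, -0.0, -0.002]
ft_force: [0.0, -0.4, -0.5]
grip_width: 0.0499
```

```bash
python3 - <<'E'
from h import *
delta([.540,-.009,.371],.806)
for n in ['wrist','side','scene']: c=snap(n,n+'11.png')
E
```

```text
t 15.32 pos [ 0.54   -0.0098  0.4485] yawY 0.806 shift [0.0002 0.0007 0.0775] turn -0.0004718867249406955 F [ 0.  -0.4 -0.5] gw 0.0499 q [-0.23  0.36  1.59 -0.    1.19 -1.03]
```

View pics/wrist11.png

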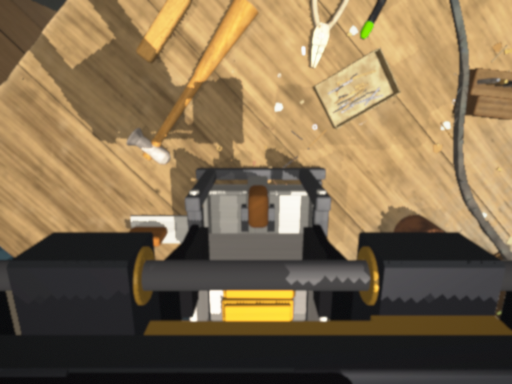

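```bash
python3 - <<'E'
from h import *
w=load('wrist11.npy'); o,R=state()
hsv=cv2.cvtColor(w['pixels'],cv2.COLOR_BGR2HSV); m=cv2.inRange(hsv,(3,120,60),(18,255,255)); m[:178]=0;m[235:]=0;m[:,:240]=0;m[:,280:]=0
x,y,ww,hh=cv2.boundingRect(m);print(x,y,ww,hh)
for u,v in [(x,y),(x+ww,y),(x,y+hh),(x+ww,y+hh)]:
    print((R.T@(onz(w,u,v,.22)-o['position'])).round(4),onz(w,u,v,.22).round(4))
E
```

```text
248 181 24 46
[ 0.0246 -0.0045  0.2297] [0.519  0.0036 0.22  ]
[0.0246 0.0111 0.2296] [0.5297 0.0149 0.22  ]
[-0.0073 -0.0046  0.2296] [ 0.5418 -0.0186  0.22  ]
[-0.0073  0.0115  0.2296] [ 0.553  -0.0069  0.22  ]
```

>>> {"name": "servo_tool", "arguments": {
  "steps": [0.05,0.003,0.003,0.02,0.0,0.05,0.003,0.003,0.04,0.0,0.05,0.003,0.003,0.055,0.0,0.05,0.003,0.003,0.068,0.0,0.05,0.003,0.003,0.077,0.0,0.05,0.003,0.003,0.077,0.0]
}}

```text
time: 16.23
position: [0.5403, -0.0058, 0.3731]
tool_rot: [0.373, 0.928, -0.0, -0.001]
ft_force: [0.1, 0.4, 0.7]
grip_width: 0.0501
```

```bash
python3 - <<'E'
from h import *
delta([.540,-.009,.371],.806)
for n in ['wrist','side','scene']: c=snap(n,n+'12.png')
c=load('side12.npy');cv2.imwrite('pics/side12z.png',cv2.resize(c['pixels'][110:265,190:320],None,fx=3.8,fy=3.8,interpolation=cv2.INTER_CUBIC))
E
```

```text
t 16.23 pos [ 0.5403 -0.0058  0.3731] yawY 0.806 shift [-0.002  -0.0025  0.0021] turn -0.00018851682279796833 F [0.1 0.4 0.7] gw 0.0501 q [-0.22  0.46  1.68 -0.    1.01 -1.02]
```

View pics/wrist12.png

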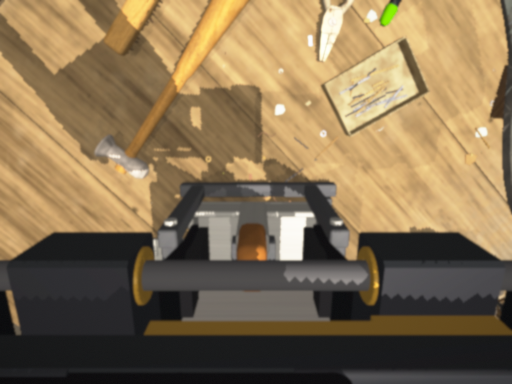

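View pics/side12z.png

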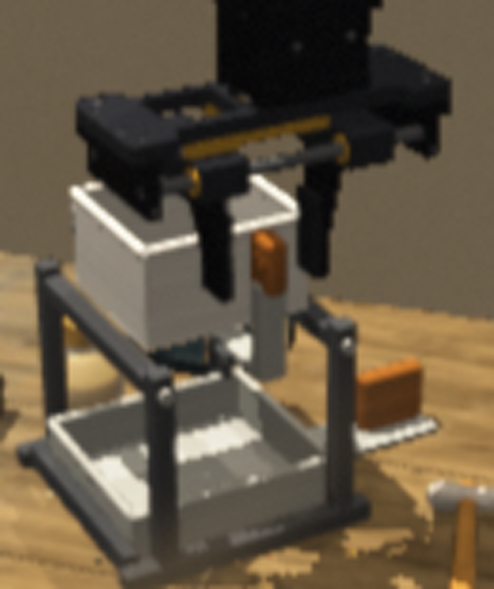

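>>> {"name": "servo_tool", "arguments": {
  "steps": [0.0,0.0,0.0,0.0,0.0,0.0,0.0,0.0,0.0,0.0,0.0,0.0,0.0,0.0,0.0,0.0,0.0,0.0,0.0,0.0,0.0,0.0,0.0,0.0,0.0,0.0,0.0,0.0,0.0,0.0],
  "force": 30
}}

```text
time: 17.12
position: [0.5395, -0.0066, 0.3739]
tool_rot: [0.373, 0.928, -0.002, -0.001]
ft_force: [-4.0, -4.0, 3.2]
grip_width: 0.014
```

```bash
python3 - <<'E'
from h import *
delta([.540,-.009,.371],.806)
c=snap('side','side13.png');cv2.imwrite('pics/side13z.png',cv2.resize(c['pixels'][110:265,190:320],None,fx=3.8,fy=3.8,interpolation=cv2.INTER_CUBIC))
E
```

```text
t 17.12 pos [ 0.5395 -0.0066  0.3739] yawY 0.807 shift [-0.0021 -0.0014  0.0029] turn 0.0009500633436747563 F [-4.  -4.   3.2] gw 0.014 q [-0.22  0.45  1.68 -0.    1.01 -1.02]
```

View pics/side13z.png

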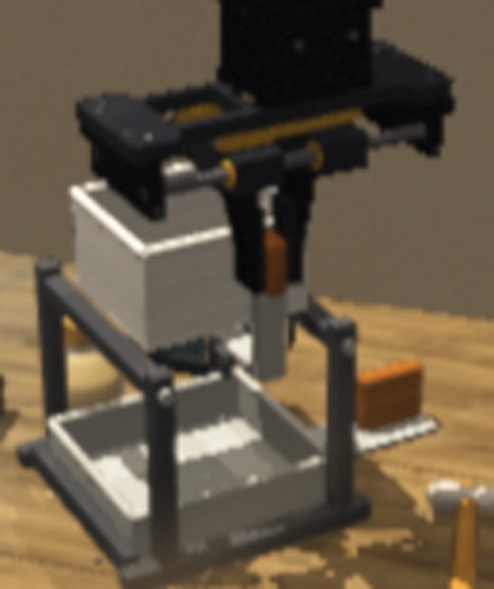

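>>> {"name": "servo_tool", "arguments": {
  "steps": [0.0,0.003,-0.001,0.0,0.0,0.0,0.006,-0.0015,0.0,0.0,0.0,0.01,-0.0015,0.0,0.0,0.0,0.014,-0.0015,0.0,0.0,0.0,0.018,-0.0015,0.0,0.0,0.0,0.022,-0.0015,0.0,0.0,0.0,0.026,-0.0015,0.0,0.0,0.0,0.029,-0.0015,0.0,0.0,0.0,0.031,-0.0015,0.0,0.0,0.0,0.031,-0.0015,0.0,0.0]
}}

```text
time: 18.42
position: [0.5165, 0.0146, 0.3739]
tool_rot: [0.373, 0.928, -0.0, -0.0]
ft_force: [-2.0, -4.6, 3.4]
grip_width: 0.0139
```

```bash
python3 - <<'E'
from h import *
delta([.540,-.009,.371],.806)
c=snap('side','side14.png');cv2.imwrite('pics/side14z.png',cv2.resize(c['pixels'][110:265,190:320],None,fx=3.8,fy=3.8,interpolation=cv2.INTER_CUBIC))
c=snap('scene','scene14.png');cv2.imwrite('pics/scene14z.png',cv2.resize(c['pixels'][110:270,185:345],None,fx=3.7,fy=3.7,interpolation=cv2.INTER_CUBIC))
E
```

```text
t 18.43 pos [0.5165 0.0146 0.3739] yawY 0.807 shift [-0.0333 -0.0008  0.0029] turn 0.0005471991350440852 F [-2.  -4.6  3.4] gw 0.0139 q [-0.19  0.43  1.73 -0.    0.98 -0.99]
```

View pics/side14z.png

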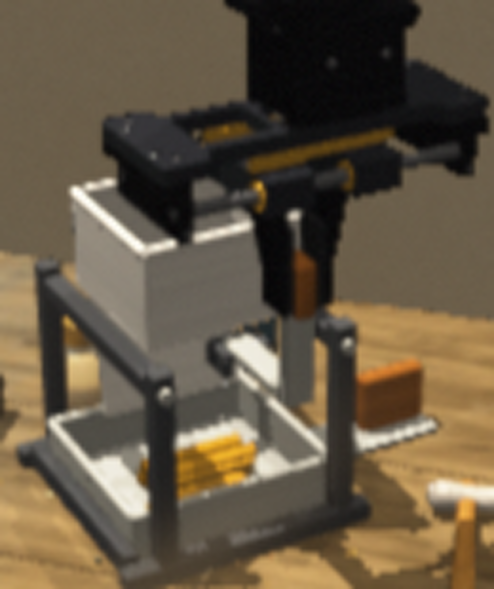

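View pics/scene14z.png

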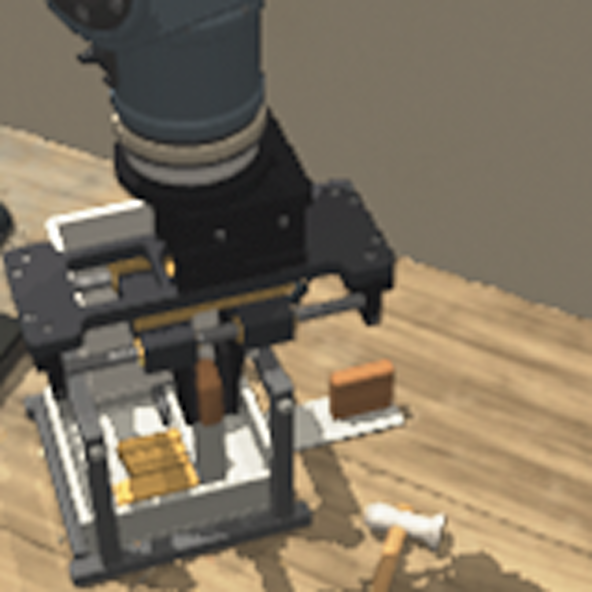

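>>> {"name": "servo_tool", "arguments": {
  "steps": [0.05,0.0,0.0,0.0,0.0,0.05,0.0,0.0,0.0,0.0,0.05,0.0,0.0,0.0,0.0,0.05,0.0,0.0,-0.01,0.0,0.05,0.0,0.0,-0.04,0.0,0.05,0.0,0.0,-0.08,0.0,0.05,0.0,0.0,-0.08,0.0]
}}

```text
time: 19.4
position: [0.5177, 0.0145, 0.4573]
tool_rot: [0.373, 0.928, 0.001, 0.004]
ft_force: [0.3, 0.1, 0.4]
grip_width: 0.0495
```

```bash
python3 - <<'E'
from h import *
delta([.5106,-.1797,.43],-.765)
c=snap('wrist','wrist15.png')
c=snap('side','side15.png');cv2.imwrite('pics/side15z.png',cv2.resize(c['pixels'][110:265,190:320],None,fx=3.8,fy=3.8,interpolation=cv2.INTER_CUBIC))
E
```

```text
t 19.4 pos [0.5177 0.0145 0.4573] yawY 0.806 shift [-0.1292 -0.1452  0.0274] turn 1.5710599568698922 F [0.3 0.1 0.4] gw 0.0495 q [-0.19  0.32  1.63  0.    1.18 -0.99]
```

View pics/wrist15.png

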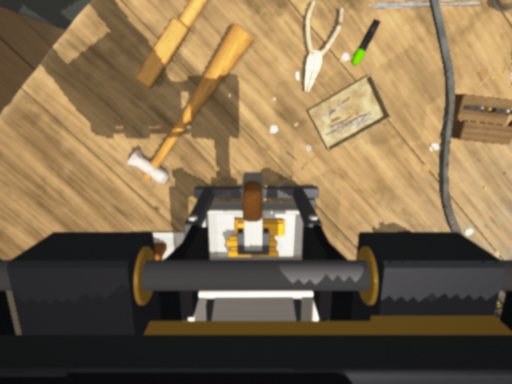

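View pics/side15z.png

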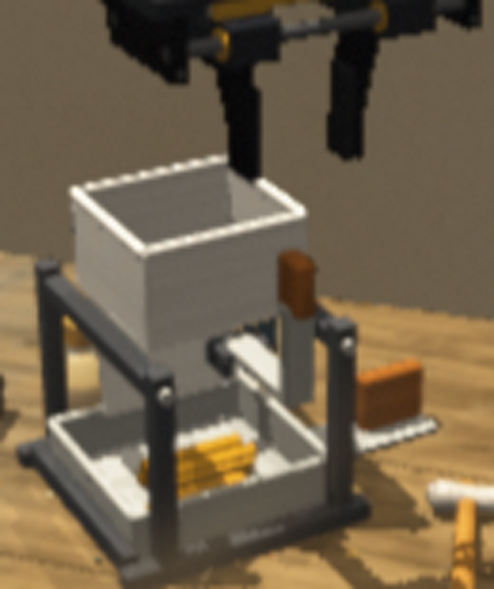

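>>> {"name": "servo_tool", "arguments": {
  "steps": [0.05,-0.005,-0.01,0.0,0.15,0.05,-0.02,-0.025,0.0,0.32,0.05,-0.035,-0.04,0.0,0.5,0.05,-0.05,-0.055,0.0,0.67,0.05,-0.065,-0.075,0.0,0.85,0.05,-0.08,-0.09,0.0,1.02,0.05,-0.095,-0.11,0.01,1.2,0.05,-0.115,-0.13,0.02,1.37,0.05,-0.129,-0.145,0.027,1.5,0.05,-0.129,-0.145,0.027,1.571,0.05,-0.129,-0.145,0.027,1.571]
}}

```text
time: 20.88
position: [0.5092, -0.1795, 0.4252]
tool_rot: [0.92, 0.392, -0.001, -0.002]
ft_force: [0.5, 0.5, -0.9]
grip_width: 0.0501
```

```bash
python3 - <<'E'
from h import *
delta([.5106,-.1797,.1968],-.765)
w=snap('wrist','wrist16.png');c=snap('scene','scene16.png');cv2.imwrite('pics/scene16z.png',cv2.resize(c['pixels'][150:270,185:345],None,fx=4.8,fy=4.8,interpolation=cv2.INTER_CUBIC))
o,R=state()
hsv=cv2.cvtColor(w['pixels'],cv2.COLOR_BGR2HSV); m=cv2.inRange(hsv,(3,150,90),(20,255,255)); m[:130]=0;m[215:]=0;m[:,:225]=0;m[:,280:]=0
x,y,ww,hh=cv2.boundingRect(m);print(x,y,ww,hh)
print((R.T@(onz(w,x+ww/2,y+hh/2,.047)-o['position'])).round(4))
E
```

```text
t 20.88 pos [ 0.5092 -0.1795  0.4252] yawY -0.765 shift [0.001  0.002  0.2284] turn 0.0001492116067005611 F [ 0.5  0.5 -0.9] gw 0.0501 q [-0.55  0.39  1.62  0.    1.14  0.22]
252 147 12 44
[3.000e-04 2.200e-03 3.789e-01]
```

View pics/wrist16.png

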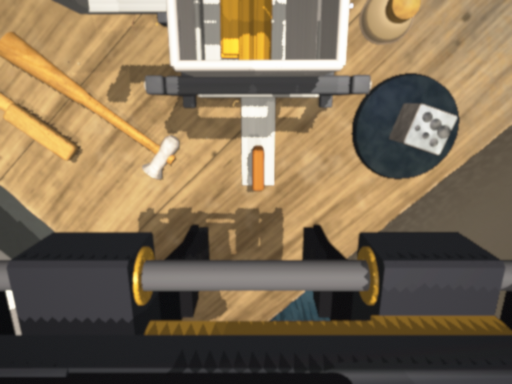

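View pics/scene16z.png

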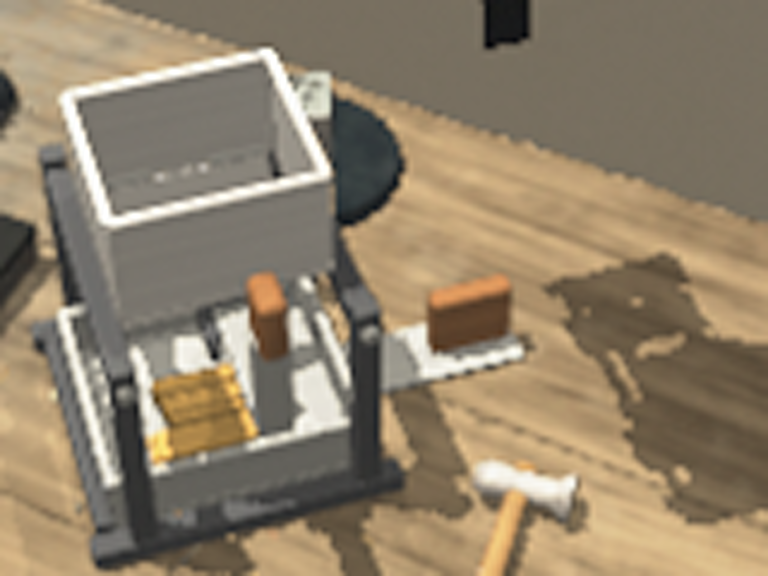

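>>> {"name": "servo_tool", "arguments": {
  "steps": [0.05,0.001,0.002,0.04,0.0,0.05,0.001,0.002,0.09,0.0,0.05,0.001,0.002,0.14,0.0,0.05,0.001,0.002,0.18,0.0,0.05,0.001,0.002,0.205,0.0,0.05,0.001,0.002,0.22,0.0,0.05,0.001,0.002,0.228,0.0,0.05,0.001,0.002,0.228,0.0]
}}

```text
time: 21.98
position: [0.5119, -0.18, 0.1989]
tool_rot: [0.92, 0.392, 0.0, 0.0]
ft_force: [0.6, 0.2, -0.2]
grip_width: 0.0499
```

```bash
python3 - <<'E'
from h import *
delta([.5106,-.1797,.1968],-.765)
w=snap('wrist','wrist17.png')
E
```

```text
t 21.98 pos [ 0.5119 -0.18    0.1989] yawY -0.765 shift [-0.0007 -0.0012  0.0021] turn 0.0003517196377593734 F [ 0.6  0.2 -0.2] gw 0.0499 q [-0.54  0.74  1.78  0.    0.62  0.22]
```

View pics/wrist17.png

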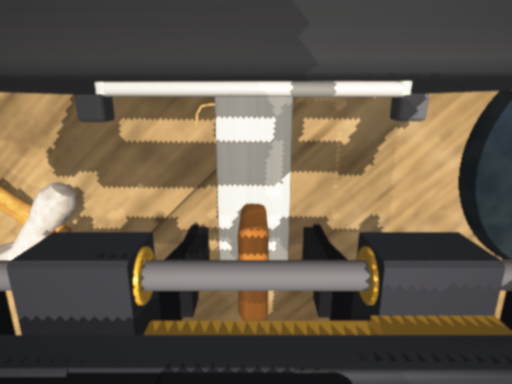

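>>> {"name": "servo_tool", "arguments": {
  "steps": [0.0,0.0,-0.001,0.001,0.0,0.0,0.0,-0.001,0.001,0.0,0.0,0.0,-0.001,0.001,0.0,0.0,0.0,-0.001,0.001,0.0,0.0,0.0,-0.001,0.001,0.0,0.0,0.0,-0.001,0.001,0.0],
  "force": 30
}}

```text
time: 22.78
position: [0.5111, -0.1794, 0.1979]
tool_rot: [0.92, 0.392, 0.0, 0.0]
ft_force: [-0.1, -0.2, 1.8]
grip_width: 0.0139
```

>>> {"name": "servo_tool", "arguments": {
  "steps": [0.0,-0.004,0.0,0.0,0.0,0.0,-0.011,0.0,0.0,0.0,0.0,-0.02,0.0,0.0,0.0,0.0,-0.03,0.0,0.0,0.0,0.0,-0.04,0.0,0.0,0.0,0.0,-0.05,0.0,0.0,0.0,0.0,-0.06,0.0,0.0,0.0,0.0,-0.07,0.0,0.0,0.0,0.0,-0.08,0.0,0.0,0.0,0.0,-0.088,0.0,0.0,0.0,0.0,-0.093,0.0,0.0,0.0,0.0,-0.095,0.0,0.0,0.0]
}}

```text
time: 24.28
position: [0.4456, -0.2476, 0.1979]
tool_rot: [0.92, 0.391, 0.001, -0.0]
ft_force: [4.0, 4.2, 1.7]
grip_width: 0.0139
```

```bash
python3 - <<'E'
from h import *
bg(-.21)
c=snap('side','side18.png');cv2.imwrite('pics/side18z.png',cv2.resize(c['pixels'][140:265,180:340],None,fx=4.8,fy=4.8,interpolation=cv2.INTER_CUBIC))
E
```

```text
t 24.27 pos [ 0.4456 -0.2476  0.1979] yawY -0.766 shift [-0.1194  0.0014  0.001 ] turn -0.0013682879312346685 F [4.  4.2 1.7] gw 0.0139 q [-0.73  0.72  1.87  0.    0.55  0.04]
```

View pics/side18z.png

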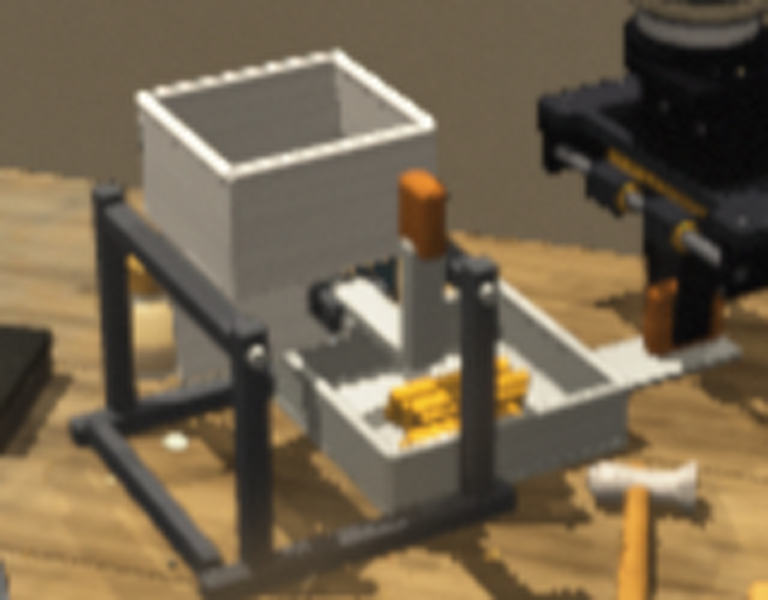

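>>> {"name": "servo_tool", "arguments": {
  "steps": [0.0,-0.005,0.001,0.0,0.0,0.0,-0.015,0.001,0.0,0.0,0.0,-0.027,0.001,0.0,0.0,0.0,-0.039,0.001,0.0,0.0,0.0,-0.051,0.001,0.0,0.0,0.0,-0.063,0.001,0.0,0.0,0.0,-0.075,0.001,0.0,0.0,0.0,-0.087,0.001,0.0,0.0,0.0,-0.099,0.001,0.0,0.0,0.0,-0.109,0.001,0.001,0.0,0.0,-0.115,0.001,0.001,0.0,0.0,-0.115,0.001,0.001,0.0]
}}

```text
time: 25.82
position: [0.3667, -0.3307, 0.1978]
tool_rot: [0.92, 0.391, 0.001, -0.0]
ft_force: [4.3, 4.9, 10.5]
grip_width: 0.0139
```

>>> {"name": "servo_tool", "arguments": {
  "steps": [0.05,0.0,0.0,0.0,0.0,0.05,0.0,0.0,0.0,0.0,0.05,0.0,0.0,0.0,0.0,0.05,0.0,0.0,0.0,0.0,0.05,0.0,0.0,-0.01,0.0,0.05,0.0,0.0,-0.04,0.0,0.05,0.0,0.0,-0.09,0.0,0.05,0.0,0.0,-0.15,0.0,0.05,0.0,0.0,-0.21,0.0,0.05,0.0,0.0,-0.22,0.0,0.05,0.0,0.0,-0.22,0.0]
}}

```text
time: 27.2
position: [0.3661, -0.3312, 0.4176]
tool_rot: [0.92, 0.392, 0.0, 0.001]
ft_force: [0.7, 0.1, -0.1]
grip_width: 0.0498
```

```bash
python3 - <<'E'
from h import *
bg(-.21)
w=snap('wrist','wrist19.png');c=snap('scene','scene19.png');cv2.imwrite('pics/scene19z.png',cv2.resize(c['pixels'][150:270,185:345],None,fx=4.8,fy=4.8,interpolation=cv2.INTER_CUBIC))
c=snap('side','side19.png');cv2.imwrite('pics/side19z.png',cv2.resize(c['pixels'][140:265,180:340],None,fx=4.8,fy=4.8,interpolation=cv2.INTER_CUBIC))
E
```

```text
t 27.2 pos [ 0.3661 -0.3312  0.4176] yawY -0.765 shift [-0.0039  0.0003  0.2209] turn 6.03575200055495e-05 F [ 0.7  0.1 -0.1] gw 0.0498 q [-0.96  0.33  1.74 -0.    1.07 -0.2 ]
```

View pics/wrist19.png

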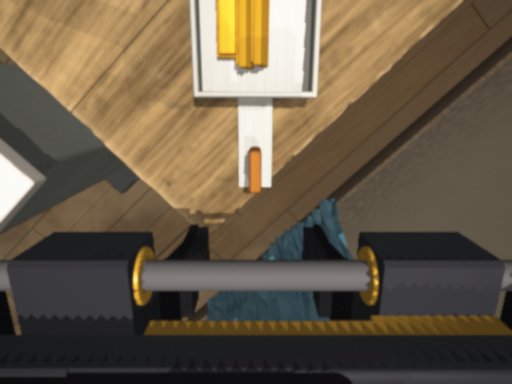

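View pics/side19z.png

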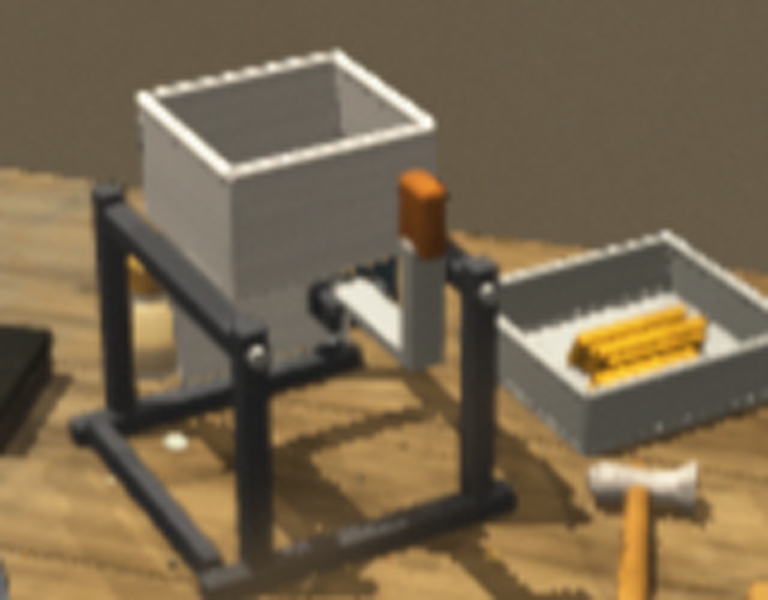

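View pics/scene19z.png

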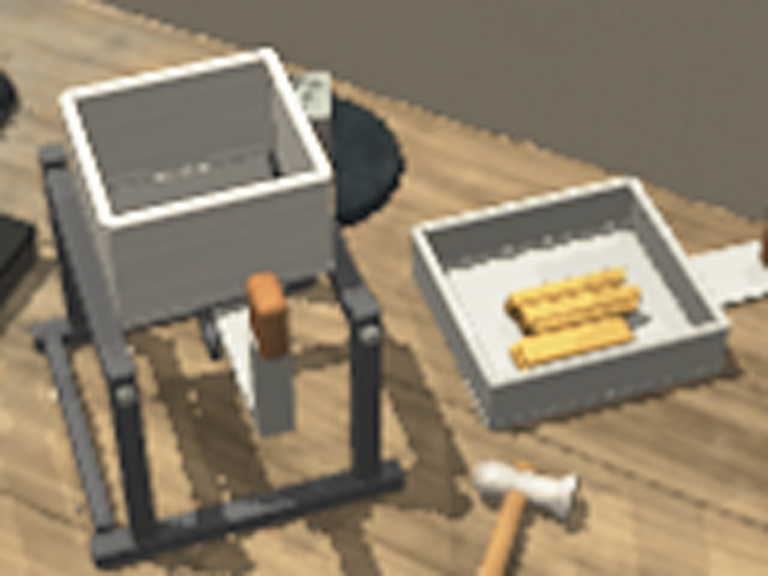

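```bash
python3 - <<'E'
from h import *
c=load('scene19.npy')
A=lambda u,v:(185+(u+.5)/4.8-.5,150+(v+.5)/4.8-.5)
r=rect([onz(c,*A(*p),.036) for p in [(414,230),(635,180),(730,327),(489,388)]]);print(r)
yaw=-.765;Y=np.array([-np.sin(yaw),np.cos(yaw)]);print('tray y in bin',(r[0]-np.array([.610,-.076]))@Y)
a=load('side0.npy')['pixels'].astype(int);b=load('side19.npy')['pixels'].astype(int)
d=np.abs(a-b).sum(2)
for n,(x,y,w,h) in dict(hammer=(296,232,34,72),pliers=(255,288,32,45),tin=(165,203,27,30),cup=(137,222,32,48)).items(): print(n,(d[y:y+h,x:x+w]>120).mean().round(3))
o=get_obs();print(o['time'],o['ft_force'],o['joint_velocities'].round(3))
from rig import hand_in
hand_in()
E
```

```text
(array([ 0.468 , -0.2241]), [0.139, 0.126, 0.1408, 0.127], [-2.347, 2.371, 0.802, -0.785])
tray y in bin -0.20517698093236436
hammer 0.034
pliers 0.0
tin 0.0
cup 0.0
27.35 [ 0.18172511 -0.24723531 -0.72841653] [-0.     0.012 -0.002 -0.     0.001 -0.   ]
the job is handed in; nothing more can be done
```

The job is done and handed in at about 27 s of the 70 s allowed. The tray with all three bar blanks stands out on the open side of the bin; `hand_in` gave no verdict.

**What I did:**
- I slid the empty tray square into the channel. My estimate put it about 3 mm past the bin's middle, level with the end stop. I felt no clear contact force, but it was well inside the tolerance.
- I pinched the latch from above and drew it about 31 mm. The floor swung down and the blanks dropped into the tray.
- I drew the tray out by its grip, released it and lifted the gripper clear.

**Last checks:**
- **Tray position:** its middle measures 205 mm out from the bin's middle along the bin's -y (at least 150 mm needed). It looks flat in the pictures; I did not measure the tilt.
- **Blanks:** the scene and side views show all three inside the tray, well clear of its walls, and the bin empty.
- **Tools and boxes:** comparing first and last side pictures, the pliers, dark tin and punch cup regions are unchanged. In the hammer's region 3% of the pixels differ. I put that down to shadows, since the hammer lies in the same place in the zoomed scene views.
- **Forces:** the wrist force stayed near zero after release and reached at most about 12 N at the ends of the moves.

**What disagreed:** early estimates of the bin's direction varied from -0.73 to -0.80 rad between features. I used -0.765 rad, and wrist-camera views of the runner ends and the bin's rim confirmed it to within about 2 mm.

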